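# Swing the ribbed straightedge home on the binder's layout jig

## Robot

A 7-joint arm with a two-finger parallel gripper is mounted at the origin on the work surface. World frame = base frame: x ahead of the robot, y to its left, z up, the work surface at z = 0. Lengths are in mm, angles in rad, forces in N, time in s.
With the tool pointing down it reaches from about 400 to 875 mm from the base axis. Payload 4.4 kg.
Tool frame: the origin (TCP) lies midway between the tips of the shut fingers; the grasp point (between the pads) lies 19 mm behind it (bot.hold_point_z is the distance from the TCP to the grasp point, in mm); z points along the fingers, y is the direction in which the jaws open and shut (so a half turn about z gives the same grasp; the last joint's range is limited). The gripper opens to 85 mm and grips with 20 to 120 N. Pads are 22 mm wide; open, the fingers measure 114 mm over their backs; the gripper's body (76 mm by 85 mm) begins 54 mm behind the grasp point. The pads swing forward as they close: fully open they stand 13 mm farther back than shut.
Start: joints at [-1.391, 0.628, 0.038, 1.517, -0.027, 0.996, -0.02], TCP at [158.141, 630.483, 231.313] pointing down, gripper open.
Joint ranges: [-3.06, 3.06], [-0.37, 2.12], [-1.25, 1.32], [0.18, 2.47], [-1.1, 4.24], [0.23, 1.98], [-2.94, 2.94]. Speed limits (rad/s): [2.57, 2.57, 3.14, 3.14, 3.14, 3.14, 3.14].

## Interface

Orientations are given as a unit quaternion [w, x, y, z].
In Python, from rig import bot gives the robot as it stands.
- The arm moves only by the tool move_arm, never from a script. Its argument "series" is text: rows parted by semicolons, each of 5 numbers parted by spaces: the finger opening in mm, from 0 to 85.4, then the shift along the world's x, y, z in units of 25 mm (1.0 is 25 mm), then the turn about the world's z in degrees. In form: claw x y z yaw; .... A call has 1 to 5 rows; each row shifts and turns the pose as measured when the row begins; what a row does not reach is not made up. A row lasts 1/10 s, in which the tool goes at most 50 mm and 8.59 degrees, less where a joint would pass 70% of its speed; a pose out of reach is approached as far as the arm can. A call is refused whole if a number of a shift passes 1 or a number of a turn 8.59, either way. A call with a gripper value outside its range is refused whole. The fingers move at their own pace and stop on an object; "newtons" is the grip in N (left out, the last holds). Time passes only in rows, so rows that do not move let the fingers close. It gives the time, the measured TCP pose, the force and the opening at its end, in the units of the state.
- bot.get_state(): the state, without advancing time (a new reading comes with each control period).
- bot.capture(name): name is "side" or "top" or "wrist"; returns (picture, depth): 420x560x3 uint8, red, green, blue; 420x560 float32, mm along the optical axis (not along the pixel's ray), 0 where there is no reading.
- bot.get_calibration(name): a dict with "fovy" (degrees; the focal length in pixels is half the picture's height over the tangent of half this angle, whatever the lens; pixels are square), "cx", "cy" (the principal point, pixels), "dist" ([k1, k2, p1, p2, k3] as OpenCV has them; the pictures are not rectified), "pose" (4x4, takes a point from camera to world coordinates). Camera axes: x right, y down, z forward; pixel columns grow to the right and rows downward; lengths in mm; the calibration is good to about 2 mm. A picture is of the moment at which its call begins: read the wrist's pose just before it. get_calibration takes no time and is no camera call; for the wrist camera it gives the pose at the moment of the call.
- bot.finish_job(): hands the job in, once; it reports no verdict.
The state is a dict: "clock": time; "joint_positions": joint angles; "joint_velocities": joint speeds; "tau": joint torques, N m; "tcp_pos": TCP position; "ee_rot": TCP orientation; "wrist_force": force on the tool from outside, world axes, zero at the start; "ft_torque": the same for the moment, N m; "opening": finger opening in mm.
Only numpy, scipy, OpenCV 4.12 (cv2) and the standard library are available. Lean on these libraries where they do the work, as an engineer would, in place of code of your own. Each camera call takes 0.05 s, during which the arm holds its last target.

## Task

Two finishing tools were left on the layout board. First lift the one that lies in the path of the steel straightedge (between it and the fence) and lay it flat in the wooden tray, leaving the other where it is; then push the straightedge round its pivot pin, keeping its notch on the pin, until it lies flush along the wooden fence under the lamp bar. Do not bump the lamp hard or disturb the other things around.

Things in the scene. Friction and masses are not known exactly. Their poses are not given: they have to be found in the camera images.
- jig: Fixed plywood layout board, top 12 mm above the table. Origin at table height, 35 mm in +x from the board's centre: the board covers x -200 to 130, y -170 to 170 mm; z up, +x to the robot's left. A dark wooden fence, 20 wide, 20 high above the board, runs along y from -145 to 105 mm; its working face (the -x side) is at x 69 mm.
- pin (a point): Foot of the fixed pivot pin's axis on the board's top, at x 50, y 130 mm of the jig; axes as the jig's. Steel pin 8 mm thick, 20 mm tall above the board.
- lamp: Fixed aluminium lamp bar over the jig, in the jig's frame: x 18 to 56, y -210 to 160 mm, underside 130, top 154 mm above the table. Two arms (14 wide, y -160 and 160, 146 to 160 high) hold it from posts behind the fence at x 109 to 127. The straightedge ends beneath this bar, so there the tool must lean back, away from the fence.
- straightedge: Loose steel straightedge 260 x 30 x 5 mm, 0.3 to 0.55 kg, flat on the board. Origin: underside, at the pin's axis in its U notch (10 wide, open at the near end; comes off if drawn outwards); x to the free end, z up. Plate x -20 to 240, y -12 to 18. Upright rib at y -12 to -6, x 21 to 236, 30 mm high over the underside: push its outer face (y -12). Slides freely.
- free_end (a point): Underside of the straightedge at its free end, 240 mm from its origin along its x, y 0; axes as the straightedge's. It starts pointing to the robot's right and swings 66 to 80 degrees counter-clockwise seen from above. Home: the straightedge's x points along the jig's -y, its +y edge against the fence.
- wide_tool: Finishing tool with a wide brass tip (36 mm across, 12 high). Lies flat on the layout board. Wooden handle 95 long, 24 wide, 22 high; thin steel shank and brass tip reach 104 mm from the origin. Origin: middle of the handle's underside (near the balance point); x towards the tip, z up. About 90 g. Either finishing tool may be the one in the straightedge's path.
- narrow_tool: Finishing tool with a narrow brass tip (10 mm across). Lies flat on the layout board. Wooden handle 95 long, 24 wide, 22 high; thin steel shank and brass tip reach 104 mm from the origin. Origin: middle of the handle's underside (near the balance point); x towards the tip, z up. About 90 g. Either finishing tool may be the one in the straightedge's path.
- tray_in (a point): Centre of the inner floor of the fixed wooden tray, 5 mm above the table; inside 200 (x) x 140 (y) mm, walls 5 thick, tops 22 mm above the table; x along its length, z up. A bone folder lies along its -y side, leaving the rest free.
- folder: Bone folder, 140 x 14 x 6 mm, lying in the tray along its x; origin at its underside's centre.
- weight: Small brass weight standing on the jig's board, 36 mm wide, 40 high; origin under its centre. Bystander.
- ink: Black bottle, 42 mm wide, 75 high, on the table; origin under its centre. Bystander.
- book: Small bound book lying flat on the table, 150 x 110 x 30 mm; origin under its centre. Bystander.
- pot: White glue pot, about 72 mm wide, 60 high, on the table; origin under its centre. Bystander.
Mind the look-alikes: they are no part of the job. What is shaped like the wide_tool but red is not meant.

How it is judged:
By the outcome, as a careful person would: the job done as asked, in the order asked, and still so for the second after the job is handed in, with the robot touching nothing.
It also fails if it takes over 58 s, if anything falls off the work surface, if the arm or the gripper's body presses on something with over 40 N, if the wrist force passes 120 N, or if a joint passes its speed limit or range.

## Working session

There is one attempt and no reset: what is moved stays moved. The work goes in short steps, Python scripts to look and compute and a tool call to move; the robot and the scene stay as the last step left them, time stands still between calls to the robot, and variables do not carry over. Pictures are saved under pics/ and viewed, and the job is handed in when it is done.

Besides the shell and the picture viewer there is one more tool, called after "Request:" by a JSON object that holds its "op" and its "data". move_arm: Moves the arm, as the interface text tells. Its arguments: {"type":"object","properties":{"series":{"type":"string"},"newtons":{"type":"number"}},"required":["series"]}

```bash
ls; mkdir -p pics; python3 - <<'E'
from rig import bot
import cv2
print(bot.get_state())
for n in ["top","side","wrist"]:
    c=bot.get_calibration(n); print(n,c)
    p,d=bot.capture(n)
    cv2.imwrite(f"pics/{n}0.png",p[:,:,::-1]); 
    import numpy as np; np.save(f"pics/{n}0.npy",d)
    np.save(f"pics/{n}0_pose.npy",c["pose"])
E
```

```text
pics
{'clock': 0.0, 'joint_positions': array([-1.39080443,  0.62931397,  0.03848161,  1.51836005, -0.02693064,
        0.99627042, -0.01998921]), 'joint_velocities': array([-0.00214357,  0.00158857,  0.00114774,  0.00048603,  0.00204319,
        0.00016934,  0.00194195]), 'tau': array([-1.59402844e-04, -5.63401330e+01,  1.22625522e+00, -1.93434638e+01,
        1.09899830e-02,  1.08120116e-02, -3.22225937e-06]), 'tcp_pos': array([158.02692631, 629.8721889 , 230.41319818]), 'ee_rot': array([-6.08028153e-05,  1.22578522e-01,  9.92458395e-01, -9.14947988e-04]), 'wrist_force': array([0.25001974, 0.20947203, 0.07365279]), 'ft_torque': array([-0.00773467, -0.00487841, -0.02819553]), 'opening': 84.89455689130216}
top {'fovy': 48.87158879531668, 'cx': 274.8051313613577, 'cy': 208.62419024855296, 'dist': array([-0.11491055,  0.        ,  0.        ,  0.        ,  0.        ]), 'pose': array([[ 5.67147903e-03, -9.95131309e-01,  9.83946792e-02,
         3.74698433e+02],
       [-9.99983646e-01, -5.71636666e-03, -1.74289379e-04,
         3.99616525e+01],
       [ 7.35900881e-04, -9.83920816e-02, 
[... 460 characters left out ...]
297711e+02],
       [ 1.43488319e-02, -8.19599351e-01, -5.72757378e-01,
         6.59101934e+02],
       [ 0.00000000e+00,  0.00000000e+00,  0.00000000e+00,
         1.00000000e+00]])}
wrist {'fovy': 70.86100892769721, 'cx': 278.518983871828, 'cy': 217.53302162617507, 'dist': array([-0.02907917,  0.        ,  0.        ,  0.        ,  0.        ]), 'pose': array([[ 2.43595518e-01,  9.29170411e-01,  2.78035198e-01,
         8.65391497e+01],
       [ 9.69876739e-01, -2.33200423e-01, -7.04036558e-02,
         6.48280880e+02],
       [-5.79068258e-04,  2.86809886e-01, -9.57987345e-01,
         3.72969748e+02],
       [ 0.00000000e+00,  0.00000000e+00,  0.00000000e+00,
         1.00000000e+00]])}
```

View pics/top0.png

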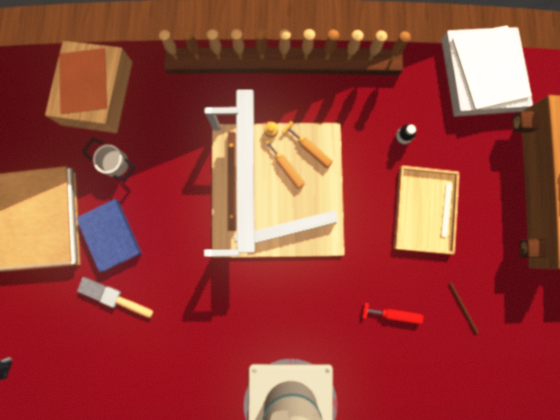

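View pics/side0.png

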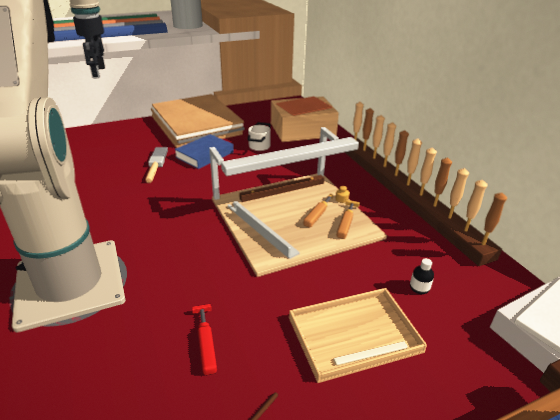

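View pics/wrist0.png

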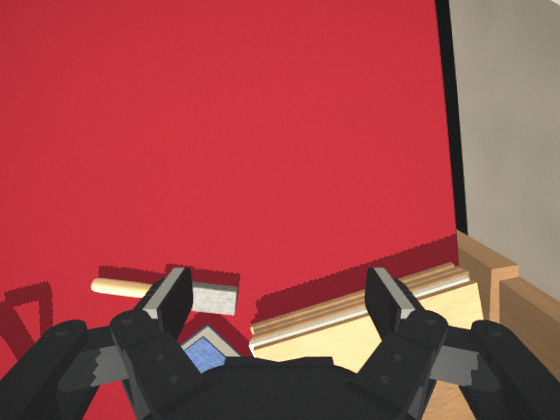

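The top view shows the board at columns 212–344 and rows 123–257. The straightedge runs from about (250,238) to (335,217), and the lamp bar is vertical at column 245. Tool A is at about (287,167) and tool B at about (312,148). The tray is at (428,210), and the red look-alike is at (395,315). Next I'll rectify and measure.

```bash
cat > h.py <<'E'
import numpy as np, cv2
from rig import bot
def K(c):
    f=210/np.tan(np.radians(c["fovy"])/2); return np.array([[f,0,c["cx"]],[0,f,c["cy"]],[0,0,1]])
def w2p(c,P):
    P=np.asarray(P,float).reshape(-1,3); T=np.linalg.inv(c["pose"])
    r,_=cv2.Rodrigues(T[:3,:3]); q,_=cv2.projectPoints(P,r,T[:3,3],K(c),c["dist"]); return q.reshape(-1,2)
def p2w(c,uv,z):
    uv=np.asarray(uv,float).reshape(-1,1,2); n=cv2.undistortPoints(uv,K(c),c["dist"]).reshape(-1,2)
    d=np.c_[n,np.ones(len(n))]@c["pose"][:3,:3].T; o=c["pose"][:3,3]
    return o+d*((z-o[2])/d[:,2])[:,None]
def cloud(c,d):
    v,u=np.mgrid[0:420,0:560]; n=cv2.undistortPoints(np.c_[u.ravel(),v.ravel()].astype(float).reshape(-1,1,2),K(c),c["dist"]).reshape(-1,2)
    p=np.c_[n,np.ones(len(n))]*d.reshape(-1,1); return (p@c["pose"][:3,:3].T+c["pose"][:3,3]).reshape(420,560,3)
def rect(c,img,x0,x1,y0,y1,z,s):
    # image: up=+x, left=+y ; s px per mm
    xs=np.arange(x1,x0,-1/s); ys=np.arange(y1,y0,-1/s)
    X,Y=np.meshgrid(xs,ys,indexing='ij'); q=w2p(c,np.c_[X.ravel(),Y.ravel(),np.full(X.size,z)]).astype(np.float32)
    return cv2.remap(img,q[:,0].reshape(X.shape),q[:,1].reshape(X.shape),cv2.INTER_CUBIC)
E
python3 - <<'E'
from h import *
c=bot.get_calibration("top"); im=cv2.imread("pics/top0.png"); d=np.load("pics/top0.npy")
r=rect(c,im,320,720,-120,250,12,2)
for i in range(0,800,100): cv2.putText(r,str(720-i//2),(0,i+4),0,.35,(255,255,255)); cv2.line(r,(0,i),(8,i),(255,255,255))
for i in range(0,740,100): cv2.putText(r,str(250-i//2),(i,10),0,.35,(255,255,255)); cv2.line(r,(i,0),(i,8),(255,255,255))
cv2.imwrite("pics/rect0.png",cv2.resize(r,None,fx=.75,fy=.75))
r=rect(c,im,350,600,-320,-80,5,2.4); cv2.imwrite("pics/tray0.png",r)
W=cloud(c,d)
for u,v in [(300,245),(320,180),(287,170),(245,200),(232,180),(290,230),(428,230),(400,210),(447,210),(408,133),(110,160),(107,235)]: print(u,v,W[v,u].round(0))
E
```

```text
300 245 [398. -24.  14.]
320 180 [563. -74.  11.]
287 170 [583.  10.  37.]
245 200 [494. 106. 154.]
232 180 [557. 146.  35.]
290 230 [435.   2.  16.]
428 230 [ 437. -351.    6.]
400 210 [ 486. -275.   22.]
447 210 [ 488. -400.   12.]
408 133 [ 673. -288.   66.]
110 160 [614. 468.   5.]
107 235 [419. 459.  31.]
```

View pics/rect0.png

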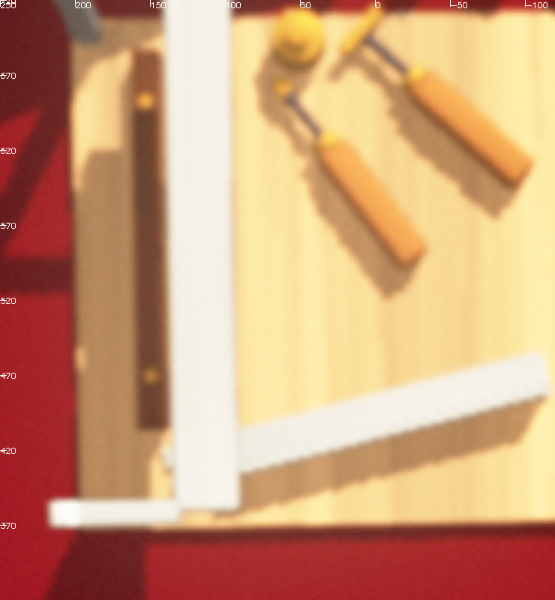

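View pics/tray0.png

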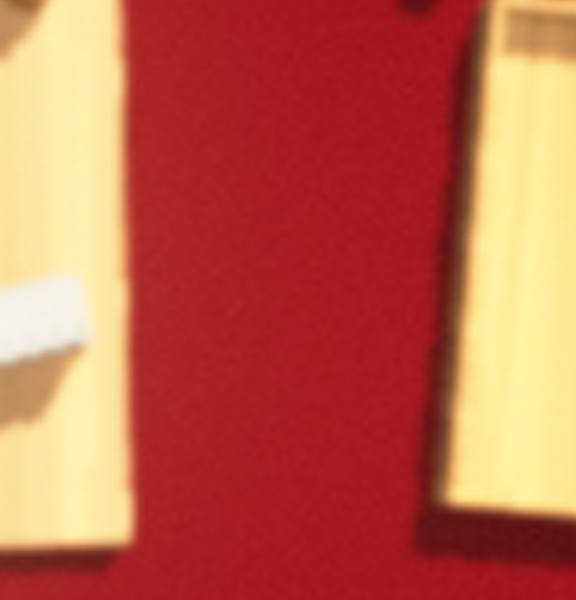

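The rectified map shows the narrow-tip tool, with its tip at (283,88) and handle at (370,200), between the straightedge and the fence. The wide-tip tool is at the upper right and outside the sweep. I'll fit poses now.

```bash
python3 - <<'E'
from h import *
c=bot.get_calibration("top"); im=cv2.imread("pics/top0.png"); d=np.load("pics/top0.npy"); W=cloud(c,d)
s=2
def g2w(u,v,x1,y1): return x1-v/s, y1-u/s
# board right edge, near edge
r=rect(c,im,340,730,-130,230,12,s); g=r[:,:,1].astype(float)  # green: red cloth low
def edge_rows(x):
    v=int((730-x)*s); return g[v]
def fit(pts):
    pts=np.array(pts); m=pts.mean(0); _,_,vt=np.linalg.svd(pts-m); res=(pts-m)@vt[1]; k=abs(res)<2; m=pts[k].mean(0); _,_,vt=np.linalg.svd(pts[k]-m); return m,vt[0],np.std((pts[k]-m)@vt[1])
R=[];L=[];N=[]
for x in list(range(480,690,5)):
    row=g[int((730-x)*s)]; i=np.where(row>110)[0]; R.append((x,230-(i.max()+.5)/s))
for x in list(range(400,500,5)):
    row=g[int((730-x)*s)]; i=np.where(row>95)[0]; L.append((x,230-(i.min()-.5)/s))
for y in range(-85,90,5):
    col=g[:,int((230-y)*s)]; i=np.where(col>110)[0]; N.append((730-(i.max()+.5)/s,y))
for n,p in zip("RLN",(R,L,N)): m,v,e=fit(p); print(n,m.round(1),np.degrees(np.arctan2(v[1],v[0])).round(2),e.round(2))
# lamp & fence from depth cloud
P=W.reshape(-1,3); 
k=(P[:,2]>140)&(P[:,2]<165)&(P[:,0]>350)&(P[:,0]<800)&(P[:,1]>60)&(P[:,1]<220)
q=P[k]; b=q[(q[:,0]>430)&(q[:,0]<700)]; 
for x in range(440,700,40):
    t=b[abs(b[:,0]-x)<10]; print("lamp",x,t[:,1].min().round(1),t[:,1].max().round(1))
print("lamp x",q[(q[:,1]<135)][:,0].min(),q[q[:,1]<125][:,0].max(), q[:,2].mean())
# tray by depth: walls top z 22
k=(P[:,1]<-240)&(P[:,1]>-460)&(P[:,0]>340)&(P[:,0]<640)&(P[:,2]>17)&(P[:,2]<27); q=P[k]
rr=cv2.minAreaRect(q[:,:2].astype(np.float32)); print("tray",rr, len(q))
# tools: z between 20..45
lab=(P[:,2]>26)&(P[:,2]<45)&(P[:,0]>500)&(P[:,0]<720)&(P[:,1]>-120)&(P[:,1]<90)
m=lab.reshape(420,560).astype(np.uint8); n,l,st,_=cv2.connectedComponentsWithStats(m)
for i in range(1,n):
    if st[i,4]>30: q=W[l==i]; print(st[i],cv2.minAreaRect(q[:,:2].astype(np.float32)),np.median(q[:,2]),q.mean(0).round(1))
# rib
k=(P[:,2]>34)&(P[:,2]<48)&(P[:,0]>380)&(P[:,0]<500)&(P[:,1]>-130)&(P[:,1]<90); print("rib",cv2.minAreaRect(P[k][:,:2].astype(np.float32)),np.median(P[k][:,2]))
E
```

```text
R [ 582.5 -129.6] 0.21 0.21
L [447.5 198. ] 1.99 0.64
N [369.7   0. ] -88.91 0.18
lamp 440 87.5 123.0
lamp 480 87.9 125.9
lamp 520 88.4 126.5
lamp 560 89.0 127.1
lamp 600 89.7 127.6
lamp 640 91.8 128.3
lamp 680 92.4 195.0
lamp x 372.4772349800557 747.7475683699736 154.45653322762772
tray ((487.8930358886719, -346.0892028808594), (153.0126190185547, 210.91539001464844), 84.65188598632812) 615
[264 122  14  15 119] ((689.1345825195312, 51.729820251464844), (32.814910888671875, 34.004173278808594), 89.9754638671875) 36.35531349589883 [686.4  51.6  36. ]
[281 122  14  11  59] ((692.98974609375, 10.517306327819824), (27.617094039916992, 31.76127052307129), 10.818175315856934) 28.193638128360362 [694.2   8.3  28.5]
[296 134  37  33 383] ((637.9244384765625, -54.46721649169922), (115.0329360961914, 24.799718856811523), 48.22611999511719) 32.9647581933466 [633.1 -58.8  32.8]
[264 138  41  50 417] ((603.9609375, 20.098819732666016), (150.99929809570312, 24.84276580810547), 37.81229782104492) 32.58911645344574 [589.9   9.7  32.3]
rib ((432.9064025878906, -11.064842224121094), (6.166207790374756, 209.79360961914062), 14.54293441772461) 42.10172515444856
```

Request:
{"op": "move_arm", "data": {"series": "50 0.7 -1 0 -8.5;50 0.7 -1 0 -8.5;50 0.7 -1 0 -8.5;50 0.7 -1 0 -8.5;50 0.7 -1 0 -8.5"}}

```text
clock: 0.65
tcp_pos: [242.4, 503.9, 228.3]
ee_rot: [-0.002, 0.477, 0.879, -0.0]
wrist_force: [0.6, 0.7, 0.3]
opening: 49.9
```

Request:
{"op": "move_arm", "data": {"series": "50 0.7 -1 0 -8.5;50 0.7 -1 0 -8.5;50 0.7 -1 0 -8.5;50 0.7 -1 0 -8.5;50 0.7 -1 0 -8.5"}}

```text
clock: 1.15
tcp_pos: [332.1, 372.9, 227.9]
ee_rot: [-0.002, 0.766, 0.643, 0.0]
wrist_force: [-0.1, 0.7, 0.5]
opening: 50.0
```

Request:
{"op": "move_arm", "data": {"series": "50 0.7 -1 0 -8.5;50 0.7 -1 0 -8.5;50 0.7 -1 0 -8.5;50 0.7 -1 0 -8.5;50 0.7 -1 0 -8.5"}}

```text
clock: 1.65
tcp_pos: [421.7, 242.6, 227.8]
ee_rot: [-0.003, 0.948, 0.318, 0.001]
wrist_force: [1.3, 0.2, -1.0]
opening: 50.1
```

Request:
{"op": "move_arm", "data": {"series": "50 0.7 -1 0 0;50 0.7 -1 0 0;50 0.7 -1 0 0;50 0.7 -1 0 0;50 0.7 -1 0 0"}}

```text
clock: 2.15
tcp_pos: [511.2, 112.9, 226.9]
ee_rot: [-0.003, 0.949, 0.317, -0.0]
wrist_force: [1.2, 1.0, 0.2]
opening: 50.0
```

```bash
cat >> h.py <<'E'
from scipy.spatial.transform import Rotation as Ro
def st():
    s=bot.get_state(); q=s["ee_rot"]; R=Ro.from_quat([q[1],q[2],q[3],q[0]]).as_matrix()
    print("t",round(s["clock"],2),"tcp",s["tcp_pos"].round(1),"jaw",np.degrees(np.arctan2(R[1,1],R[0,1])).round(1),"z",R[:,2].round(3),"j",s["joint_positions"].round(2),"F",s["wrist_force"].round(1),"op",round(s["opening"],1)); return s,R
E
python3 -c "
from h import *
st()"
```

```text
t 2.15 tcp [511.2 112.9 226.9] jaw -53.1 z [-0.002  0.005 -1.   ] j [-0.7   0.53  0.66  1.88 -0.42  0.87 -0.76] F [1.2 1.  0.2] op 50.0
```

Request:
{"op": "move_arm", "data": {"series": "50 0.6 -0.9 0 0;50 0.6 -0.9 0 0.9;50 0.6 -0.9 -0.6 0;50 0.6 -0.9 -1 0;50 0.4 -0.8 -1 0"}}

```text
clock: 2.65
tcp_pos: [587.1, -2.6, 162.6]
ee_rot: [-0.002, 0.946, 0.325, 0.004]
wrist_force: [-0.1, 0.3, -0.5]
opening: 49.8
```

```bash
python3 - <<'E'
from h import *
st()
c=bot.get_calibration("wrist"); p,d=bot.capture("wrist"); cv2.imwrite("pics/w1.png",p[:,:,::-1]); W=cloud(c,d)
P=W.reshape(-1,3); m=((W[:,:,2]>22)&(W[:,:,2]<45)&(W[:,:,0]>500)).astype(np.uint8)
n,l,s,_=cv2.connectedComponentsWithStats(m)
for i in range(1,n):
    if s[i,4]>300: q=W[l==i]; print(s[i],cv2.minAreaRect(q[:,:2].astype(np.float32)),np.median(q[:,2]))
E
```

```text
t 2.65 tcp [587.1  -2.6 162.6] jaw -52.1 z [ 0.006  0.006 -1.   ] j [-0.39  0.69  0.57  1.78 -0.5   0.81 -0.49] F [-0.1  0.3 -0.5] op 49.8
[ 508    0   52   56 1501] ((858.0308227539062, -78.1673583984375), (20.767297744750977, 69.16148376464844), 0.3546178340911865) 33.03681239468631
[ 282   57   43   47 1068] ((689.5362548828125, 52.242332458496094), (35.50381088256836, 35.43267059326172), 18.433792114257812) 36.950531873852526
[ 259   95   26  160 3010] ((604.8562622070312, 20.932659149169922), (149.545166015625, 23.900436401367188), 37.734764099121094) 32.758771075464836
[ 322   97   50  159 3345] ((649.2953491210938, -40.5531005859375), (148.2513885498047, 35.31011962890625), 47.942955017089844) 32.450295756998514
[518 280  42  42 869] ((678.9803466796875, -280.7935485839844), (42.40446090698242, 22.78900146484375), 16.481016159057617) 34.45883783819727
```

View pics/w1.png

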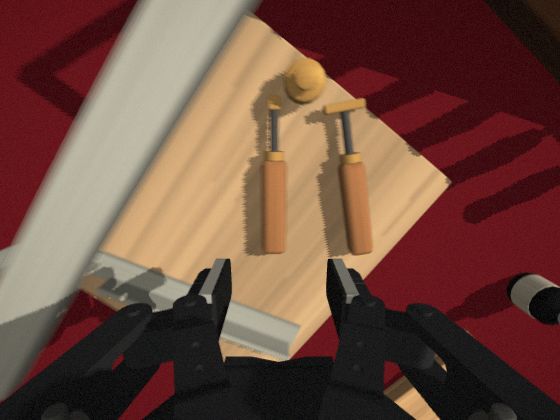

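The wrist view agrees: the narrow tool is at column 275 between rows 95 and 253, and the wide tool is on its right at about column 355. Narrow tool origin is about (582.5, 3.6), yaw 37.7°. Descending.

Request:
{"op": "move_arm", "data": {"series": "50 -0.1 0.2 -1 0;50 -0.1 0.05 -1 0;50 0 0 -1 0;50 0 0 -1 0;50 0 0 -1 0"}}

```text
clock: 3.2
tcp_pos: [582.2, -3.4, 30.5]
ee_rot: [0.001, 0.947, 0.321, 0.002]
wrist_force: [-0.2, 0.0, -0.0]
opening: 50.1
```

```bash
python3 -c "
from h import *
st()"
```

```text
t 3.2 tcp [582.2  -3.4  30.5] jaw -52.6 z [ 0.004  0.    -1.   ] j [-0.3   0.86  0.42  1.86 -0.63  0.55 -0.38] F [-0.2  0.  -0. ] op 50.1
```

Request:
{"op": "move_arm", "data": {"series": "50 0 0.3 -0.3 0.3;50 0 0 -0.3 0;15 0 0 0 0;15 0 0 0 0;15 0 0 0 0", "newtons": 40}}

```text
clock: 3.7
tcp_pos: [581.4, 5.6, 14.1]
ee_rot: [0.0, 0.946, 0.324, 0.001]
wrist_force: [-0.4, 1.5, -0.6]
opening: 23.2
```

Request:
{"op": "move_arm", "data": {"series": "15 0 0 0 0;15 0 0 0 0;15 0 0 0 0"}}

```text
clock: 4.0
tcp_pos: [582.5, 5.7, 15.9]
ee_rot: [0.0, 0.946, 0.324, 0.002]
wrist_force: [-0.4, 0.4, -1.3]
opening: 23.1
```

```bash
python3 -c "
from h import *
st()"
```

```text
t 4.0 tcp [582.5   5.7  15.9] jaw -52.2 z [ 0.005  0.001 -1.   ] j [-0.3   0.88  0.4   1.87 -0.65  0.52 -0.38] F [-0.4  0.4 -1.3] op 23.1
```

Request:
{"op": "move_arm", "data": {"series": "15 0 0 0.5 0;15 0 0 1 0;15 0 0 1 0;15 0 -0.4 1 0;15 -0.3 -0.9 0.5 -5"}}

```text
clock: 4.5
tcp_pos: [573.9, -23.5, 120.4]
ee_rot: [-0.002, 0.959, 0.284, 0.001]
wrist_force: [0.3, -0.4, -0.8]
opening: 23.2
```

Request:
{"op": "move_arm", "data": {"series": "15 -0.4 -1 0 -5;15 -0.4 -1 0 -5;15 -0.4 -1 0 -5;15 -0.4 -1 0 -5;15 -0.4 -1 0 -5"}}

```text
clock: 5.0
tcp_pos: [520.6, -155.2, 123.6]
ee_rot: [-0.0, 0.998, 0.057, 0.004]
wrist_force: [0.3, -0.4, -0.7]
opening: 23.3
```

```bash
python3 -c "
from h import *
st()
p,d=bot.capture('wrist'); cv2.imwrite('pics/w2.png',p[:,:,::-1])"
```

```text
t 5.0 tcp [ 520.6 -155.2  123.6] jaw -83.5 z [ 0.008  0.001 -1.   ] j [-0.17  0.72  0.65  1.94 -0.66  0.7  -0.57] F [ 0.3 -0.4 -0.7] op 23.3
```

View pics/w2.png

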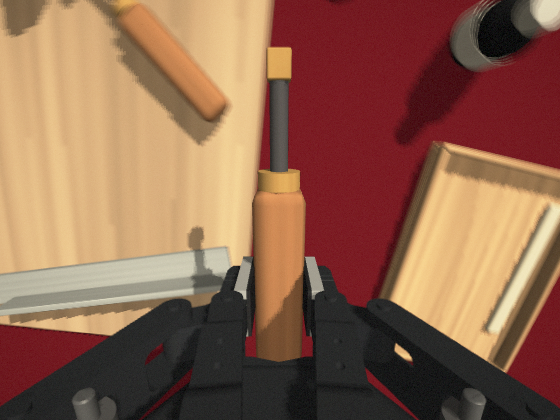

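The tool is held level along the finger axis, with its tip at (280,60). The tray is clear except for the folder on its far side. I'll carry it over.

Request:
{"op": "move_arm", "data": {"series": "15 -0.35 -1 0 -4;15 -0.35 -1 0 -4;15 -0.35 -1 0 -4;15 -0.35 -1 0 0;15 -0.35 -1 0 0"}}

```text
clock: 5.55
tcp_pos: [467.3, -290.8, 122.4]
ee_rot: [0.001, 0.998, -0.062, 0.0]
wrist_force: [0.8, -1.1, -1.2]
opening: 23.2
```

Request:
{"op": "move_arm", "data": {"series": "15 -0.3 -1 0 0;15 -0.2 -0.8 -0.4 0;15 0 0 -1 0;15 0 0 -0.8 0;15 0 0 -0.4 0"}}

```text
clock: 6.05
tcp_pos: [446.0, -347.0, 56.6]
ee_rot: [0.004, 0.997, -0.072, -0.0]
wrist_force: [-0.3, 0.4, -0.7]
opening: 23.1
```

```bash
python3 - <<'E'
from h import *
st()
c=bot.get_calibration("wrist");p,d=bot.capture('wrist'); cv2.imwrite('pics/w3.png',p[:,:,::-1]); W=cloud(c,d)
P=W.reshape(-1,3)
k=(P[:,2]>17)&(P[:,2]<25)&(P[:,0]>370)&(P[:,0]<620)&(P[:,1]<-250)&(P[:,1]>-450); print(cv2.minAreaRect(P[k][:,:2].astype(np.float32)))
E
```

```text
t 6.05 tcp [ 446.  -347.    56.6] jaw -98.3 z [-0.001 -0.009 -1.   ] j [ 0.24  0.84  0.59  1.91 -0.78  0.63 -0.38] F [-0.3  0.4 -0.7] op 23.1
((486.5157470703125, -345.18865966796875), (150.3539276123047, 205.64013671875), 84.62910461425781)
```

View pics/w3.png

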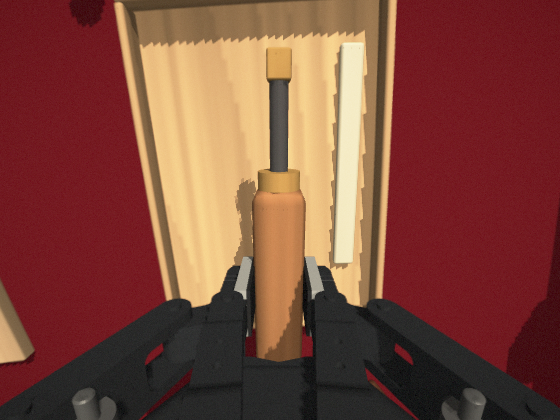

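The tool is above the tray, but too close to the folder (column 350). I'll shift +15 and +18 mm, then lower.

Request:
{"op": "move_arm", "data": {"series": "15 0.6 0.7 0 3;15 0 0 0 0;15 0 0 -0.9 0;15 0 0 0 0"}}

```text
clock: 6.5
tcp_pos: [459.8, -328.7, 33.5]
ee_rot: [0.004, 0.999, -0.047, -0.001]
wrist_force: [0.1, -0.0, 0.2]
opening: 23.0
```

```bash
python3 -c "
from h import *
st()"
```

```text
t 6.5 tcp [ 459.8 -328.7   33.5] jaw -95.3 z [-0.003 -0.007 -1.   ] j [ 0.23  0.88  0.55  1.91 -0.8   0.58 -0.36] F [ 0.1 -0.   0.2] op 23.0
```

Request:
{"op": "move_arm", "data": {"series": "15 0 0 -0.6 0;15 0 0 -0.3 0;15 0 0 -0.08 0;15 0 0 0 0"}}

```text
clock: 6.9
tcp_pos: [459.8, -330.5, 9.3]
ee_rot: [0.005, 0.999, -0.048, -0.0]
wrist_force: [0.6, -1.0, -1.2]
opening: 23.3
```

```bash
python3 -c "
from h import *
st()"
```

```text
t 6.9 tcp [ 459.8 -330.5    9.3] jaw -95.5 z [-0.001 -0.01  -1.   ] j [ 0.25  0.91  0.51  1.91 -0.83  0.54 -0.33] F [ 0.6 -1.  -1.2] op 23.3
```

Request:
{"op": "move_arm", "data": {"series": "45 0 0 0 0;45 0 0 0 0;45 0 0 0.5 0;45 0 0 1 0;45 0 0 1 0"}}

```text
clock: 7.4
tcp_pos: [458.4, -330.2, 73.8]
ee_rot: [0.004, 0.999, -0.048, -0.002]
wrist_force: [0.9, -1.0, 0.8]
opening: 44.8
```

Request:
{"op": "move_arm", "data": {"series": "45 0 0 1 0;45 0 0 1 0"}}

```text
clock: 7.6
tcp_pos: [458.2, -330.4, 127.9]
ee_rot: [0.004, 0.999, -0.049, -0.001]
wrist_force: [0.9, 0.3, -0.2]
opening: 44.6
```

```bash
python3 -c "
from h import *
st()
p,d=bot.capture('wrist'); cv2.imwrite('pics/w4.png',p[:,:,::-1])"
```

```text
t 7.6 tcp [ 458.2 -330.4  127.9] jaw -95.6 z [-0.003 -0.009 -1.   ] j [ 0.15  0.75  0.69  1.87 -0.67  0.76 -0.46] F [ 0.9  0.3 -0.2] op 44.6
```

View pics/w4.png

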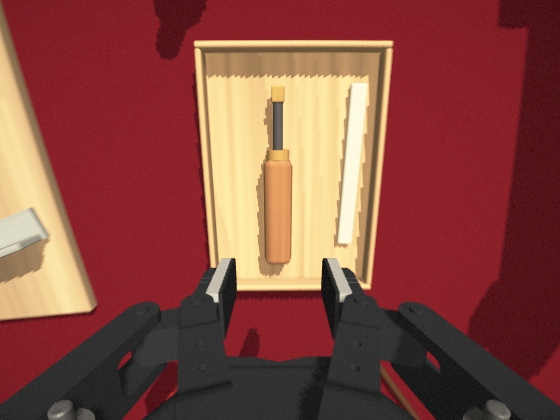

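The tool lies flat in the tray, with its tip at (278,93), parallel to and clear of the folder at (350,165). 

Rows have no tilt axis, so I'll need to see whether tilt can be gained at the edge of the reach. First I'll check heights along the way.

```bash
python3 - <<'E'
from h import *
c=bot.get_calibration("top"); d=np.load("pics/top0.npy"); W=cloud(c,d); P=W.reshape(-1,3); P=P[d.ravel()>0]
for x in range(300,1000,100):
    print(x,[int(P[(abs(P[:,0]-x-50)<50)&(abs(P[:,1]-y-50)<50)][:,2].max(initial=-1)) for y in range(-700,500,100)])
E
```

```text
300 [143, 97, 25, 27, 26, 16, 18, 158, 165, 7, 34, 36]
400 [144, 95, 27, 16, 27, 47, 46, 160, 159, 7, 35, 38]
500 [143, 8, 28, 26, 25, 19, 38, 159, 158, 11, 58, 63]
600 [145, 97, 7, 76, 78, 32, 39, 159, 164, 9, 6, 93]
700 [145, 99, 66, 7, 49, 18, 28, 158, 163, 6, 6, 100]
800 [66, 68, 69, 6, 175, 175, 175, 175, 176, 174, 171, 100]
900 [55, 68, 68, 5, 39, 38, 39, 38, 38, 37, 35, 10]
```

Request:
{"op": "move_arm", "data": {"series": "45 0.8 -0.6 1 0;45 0.8 -0.6 1 0;45 0.8 -0.6 1 0;45 0.8 -0.6 1 0;45 0.8 -0.6 1 0"}}

```text
clock: 8.15
tcp_pos: [558.4, -405.4, 266.8]
ee_rot: [0.005, 0.999, -0.051, 0.0]
wrist_force: [0.4, -0.3, -0.1]
opening: 44.7
```

Request:
{"op": "move_arm", "data": {"series": "45 0.8 -0.6 0 0;45 0.8 -0.6 0 0;45 0.8 -0.6 0 0;45 0.8 -0.6 0 0;45 0.8 -0.6 0 0"}}

```text
clock: 8.65
tcp_pos: [662.7, -484.5, 280.1]
ee_rot: [0.01, 0.999, -0.051, 0.005]
wrist_force: [-0.3, -1.0, 0.1]
opening: 45.3
```

```bash
python3 -c "
from h import *
st()"
```

```text
t 8.65 tcp [ 662.7 -484.5  280.1] jaw -95.8 z [ 0.009 -0.021 -1.   ] j [ 0.35  0.98  0.75  0.84 -0.6   1.47 -0.78] F [-0.3 -1.   0.1] op 45.3
```

Request:
{"op": "move_arm", "data": {"series": "45 0.8 -0.6 0 0;45 0.8 -0.6 0 0;45 0.8 -0.6 0 0;45 0.8 -0.6 0 0;45 0.8 -0.6 0 0"}}

```text
clock: 9.15
tcp_pos: [731.2, -540.9, 270.0]
ee_rot: [0.017, 0.998, -0.057, 0.015]
wrist_force: [0.4, -1.4, -0.7]
opening: 45.2
```

```bash
python3 -c "
from h import *
st()"
```

```text
t 9.15 tcp [ 731.2 -540.9  270. ] jaw -96.6 z [ 0.027 -0.036 -0.999] j [ 0.54  1.23  0.89  0.19 -0.84  1.75 -0.99] F [ 0.4 -1.4 -0.7] op 45.2
```

Request:
{"op": "move_arm", "data": {"series": "45 0.8 -0.6 0 0;45 0.8 -0.6 0 0;45 0.8 -0.6 0 0"}}

```text
clock: 9.45
tcp_pos: [747.5, -557.2, 254.1]
ee_rot: [0.033, 0.997, -0.059, 0.034]
wrist_force: [-0.9, 0.6, 1.2]
opening: 45.0
```

```bash
python3 -c "
from h import *
st()"
```

```text
t 9.45 tcp [ 747.5 -557.2  254.1] jaw -96.9 z [ 0.063 -0.071 -0.995] j [ 0.54  1.26  1.09  0.18 -1.03  1.7  -0.98] F [-0.9  0.6  1.2] op 45.0
```

Tilt outward is accumulating at the reach limit and is now about 5°. I'll continue.

Request:
{"op": "move_arm", "data": {"series": "45 1 -0.8 0.4 0;45 1 -0.8 0.4 0;45 1 -0.8 0.4 0;45 1 -0.8 0.4 0;45 1 -0.8 0.4 0"}}

```text
clock: 9.95
tcp_pos: [776.0, -586.7, 270.0]
ee_rot: [0.07, 0.992, -0.058, 0.084]
wrist_force: [1.2, 0.3, 0.2]
opening: 44.8
```

```bash
python3 -c "
from h import *
st()"
```

```text
t 9.95 tcp [ 776.  -586.7  270. ] jaw -97.4 z [ 0.158 -0.149 -0.976] j [ 0.55  1.26  1.15  0.18 -1.1   1.59 -0.97] F [1.2 0.3 0.2] op 44.8
```

Request:
{"op": "move_arm", "data": {"series": "45 1 -0.8 0.4 0;45 1 -0.8 0.4 0;45 1 -0.8 0.4 0;45 1 -0.8 0.4 0;45 1 -0.8 0.4 0"}}

```text
clock: 10.45
tcp_pos: [806.9, -616.7, 284.8]
ee_rot: [0.106, 0.983, -0.057, 0.137]
wrist_force: [0.5, 0.2, 0.0]
opening: 45.0
```

```bash
python3 -c "
from h import *
st()"
```

```text
t 10.45 tcp [ 806.9 -616.7  284.8] jaw -98.2 z [ 0.258 -0.223 -0.94 ] j [ 0.55  1.25  1.14  0.19 -1.1   1.46 -0.96] F [0.5 0.2 0. ] op 45.0
```

Request:
{"op": "move_arm", "data": {"series": "45 1 -0.8 0.4 0;45 1 -0.8 0.4 0;45 1 -0.8 0.4 0;45 1 -0.8 0.4 0;45 1 -0.8 0.4 0"}}

```text
clock: 10.95
tcp_pos: [837.6, -646.0, 298.6]
ee_rot: [0.14, 0.97, -0.056, 0.189]
wrist_force: [-1.0, -0.1, -1.0]
opening: 45.0
```

Request:
{"op": "move_arm", "data": {"series": "0 1 -0.8 0.4 0;0 1 -0.8 0.4 0"}}

```text
clock: 11.15
tcp_pos: [849.6, -657.2, 304.4]
ee_rot: [0.154, 0.964, -0.055, 0.209]
wrist_force: [-0.2, 0.2, 0.0]
opening: 16.7
```

```bash
python3 -c "
from h import *
st()"
```

```text
t 11.15 tcp [ 849.6 -657.2  304.4] jaw -100.2 z [ 0.387 -0.32  -0.865] j [ 0.56  1.26  1.12  0.19 -1.1   1.27 -0.95] F [-0.2  0.2  0. ] op 16.7
```

Tilt is now 30°. I'll bring it back and yaw the lean direction round toward +y.

Request:
{"op": "move_arm", "data": {"series": "0 -0.9 0.9 0 0;0 -0.9 0.9 0 4;0 -0.9 0.9 0 8;0 -0.9 0.9 0 8;0 -0.9 0.9 0 8"}}

```text
clock: 11.65
tcp_pos: [760.5, -561.8, 305.5]
ee_rot: [0.106, 0.948, 0.173, 0.243]
wrist_force: [0.7, -1.3, 0.4]
opening: -0.1
```

```bash
python3 -c "
from h import *
st()"
```

```text
t 11.65 tcp [ 760.5 -561.8  305.5] jaw -73.2 z [ 0.498 -0.116 -0.859] j [ 0.39  0.95  0.81  1.02 -1.09  1.07  0.01] F [ 0.7 -1.3  0.4] op -0.1
```

Request:
{"op": "move_arm", "data": {"series": "0 -0.8 1 0 8;0 -0.8 1 0 8;0 -0.8 1 0 8;0 -0.8 1 0 8;0 -0.8 1 0 8"}}

```text
clock: 12.15
tcp_pos: [654.5, -432.1, 307.4]
ee_rot: [0.015, 0.825, 0.498, 0.266]
wrist_force: [0.8, -0.1, -0.0]
opening: 0.0
```

Request:
{"op": "move_arm", "data": {"series": "0 -0.8 1 -0.5 8;0 -0.8 1 -0.5 8;0 -0.8 1 -0.5 8;0 -0.8 1 -0.5 8;0 -0.8 1 -0.5 8"}}

```text
clock: 12.65
tcp_pos: [549.0, -307.6, 246.4]
ee_rot: [-0.074, 0.596, 0.758, 0.255]
wrist_force: [-0.1, -0.2, -0.2]
opening: -0.0
```

```bash
python3 -c "
from h import *
st()"
```

```text
t 12.65 tcp [ 549.  -307.6  246.4] jaw 9.7 z [ 0.192  0.475 -0.859] j [ 0.49  0.74  0.45  1.48 -0.79  1.37  1.44] F [-0.1 -0.2 -0.2] op -0.0
```

Request:
{"op": "move_arm", "data": {"series": "0 -0.6 1 0 0;0 -0.6 1 -0.4 0;0 -0.6 1 -0.4 0;0 -0.6 1 -0.4 0;0 -0.6 1 -0.4 0"}}

```text
clock: 13.15
tcp_pos: [472.2, -180.6, 203.3]
ee_rot: [-0.07, 0.594, 0.76, 0.253]
wrist_force: [0.4, -0.4, 0.0]
opening: 0.3
```

Request:
{"op": "move_arm", "data": {"series": "0 -0.6 1 -0.4 0;0 -0.6 1 -0.4 0;0 -0.6 1 -0.4 0;0 -0.6 0.8 -0.4 0;0 0 0 0 0"}}

```text
clock: 13.65
tcp_pos: [406.9, -79.8, 161.9]
ee_rot: [-0.069, 0.594, 0.762, 0.25]
wrist_force: [0.8, 0.7, 0.2]
opening: -0.3
```

```bash
python3 -c "
from h import *
s,R=st(); print(R.round(3))
p,d=bot.capture('side'); cv2.imwrite('pics/s5.png',p[:,:,::-1])
p,d=bot.capture('wrist'); cv2.imwrite('pics/w5.png',p[:,:,::-1])"
```

```text
t 13.65 tcp [406.9 -79.8 161.9] jaw 10.2 z [ 0.192  0.464 -0.865] j [ 0.32  0.55  0.33  2.26 -1.04  0.82  1.77] F [0.8 0.7 0.2] op -0.3
[[-0.285  0.939  0.192]
 [ 0.87   0.17   0.464]
 [ 0.403  0.299 -0.865]]
```

View pics/s5.png

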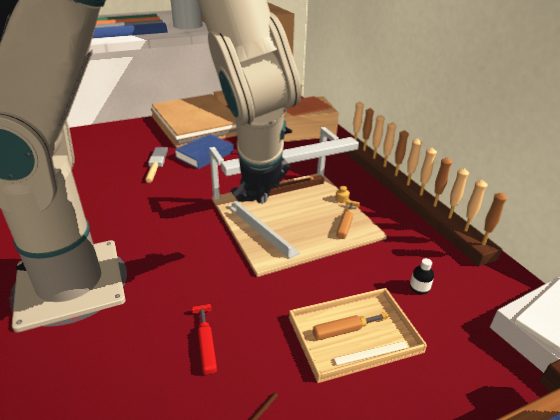

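View pics/w5.png

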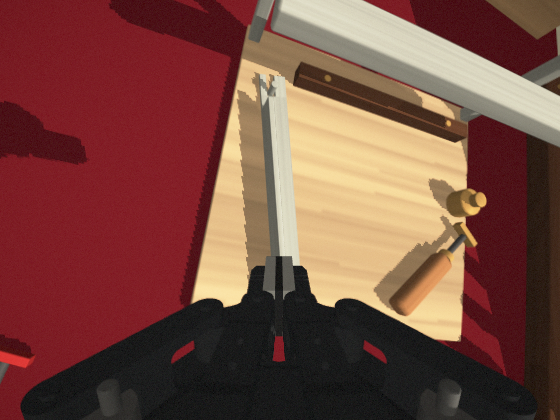

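The wrist view shows the straightedge running from its notch on the pin at (268,85) to beneath the fingers at (285,260). The fingers are on the rib's outer side and leaning. Descending with checks.

Request:
{"op": "move_arm", "data": {"series": "0 0 -0.3 -1 0;0 0 0 -1 0;0 0 0 -1 0"}}

```text
clock: 14.05
tcp_pos: [416.3, -97.0, 87.5]
ee_rot: [-0.058, 0.594, 0.763, 0.248]
wrist_force: [-1.1, 0.7, -1.9]
opening: -0.2
```

```bash
python3 -c "
from h import *
s,R=st()"
```

```text
t 14.05 tcp [416.3 -97.   87.5] jaw 10.4 z [ 0.206  0.447 -0.87 ] j [ 0.62  0.69 -0.07  2.26 -1.09  0.53  1.86] F [-1.1  0.7 -1.9] op -0.2
```

Request:
{"op": "move_arm", "data": {"series": "0 -0.3 0 -0.8 0;0 -0.3 0 -0.8 0"}}

```text
clock: 14.25
tcp_pos: [405.9, -101.6, 45.9]
ee_rot: [-0.053, 0.594, 0.763, 0.248]
wrist_force: [0.9, -0.0, -1.0]
opening: -0.2
```

```bash
python3 -c "
from h import *
s,R=st()"
```

```text
t 14.25 tcp [ 405.9 -101.6   45.9] jaw 10.4 z [ 0.214  0.441 -0.872] j [ 0.82  0.8  -0.34  2.29 -1.09  0.3   1.9 ] F [ 0.9 -0.  -1. ] op -0.2
```

Request:
{"op": "move_arm", "data": {"series": "0 0.2 0.4 -0.4 0;0 0.1 0.2 -0.3 0"}}

```text
clock: 14.45
tcp_pos: [416.4, -92.7, 29.4]
ee_rot: [-0.055, 0.597, 0.76, 0.25]
wrist_force: [0.9, -0.9, -0.2]
opening: 0.3
```

```bash
cat >> h.py <<'E'
pin=np.array([407.5,118.1])
def se(s,R,a):  # a: straightedge dir angle deg ; tip in its frame
    u=np.array([np.cos(np.radians(a)),np.sin(np.radians(a))]); n=np.array([-u[1],u[0]])
    t=s["tcp_pos"][:2]-pin; C=np.array([[i*11,j*14,0] for i in(-1,1) for j in(-1,1)])@R.T
    print("along",(t@u).round(1),"norm",(t@n).round(1),"ext",(C[:,:2]@n).max().round(1),"low",(C[:,2].min()+s["tcp_pos"][2]).round(1), "u",u.round(3),"n",n.round(3))
E
python3 -c "
from h import *
s,R=st(); se(s,R,-75.5)"
```

```text
t 14.45 tcp [416.4 -92.7  29.4] jaw 9.8 z [ 0.214  0.446 -0.869] j [ 0.84  0.86 -0.41  2.28 -1.1   0.23  1.89] F [ 0.9 -0.9 -0.2] op 0.3
along 206.3 norm -44.2 ext 13.8 low 20.8 u [ 0.25  -0.968] n [0.968 0.25 ]
```

```bash
cat >> h.py <<'E'
def tgt(a,L,off):
    u=np.array([np.cos(np.radians(a)),np.sin(np.radians(a))]); n=np.array([-u[1],u[0]]); return pin+L*u-off*n
E
python3 -c "
from h import *
L=204; p=None
for a in list(range(-75,2,5))+[1.1]:
    q=tgt(a,L,26); print(a,q.round(0), None if p is None else ((q-p)/25).round(2)); p=q; L-=1"
```

```text
-75 [435. -86.] None
-70 [452. -82.] [0.69 0.17]
-65 [469. -76.] [0.67 0.22]
-60 [485. -69.] [0.65 0.28]
-55 [501. -61.] [0.62 0.33]
-50 [515. -51.] [0.58 0.38]
-45 [529. -40.] [0.54 0.43]
-40 [542. -28.] [0.5  0.47]
-35 [553. -16.] [0.46 0.51]
-30 [563.  -2.] [0.41 0.55]
-25 [572.  13.] [0.36 0.58]
-20 [580.  28.] [0.31 0.6 ]
-15 [586.  43.] [0.25 0.63]
-10 [591.  59.] [0.19 0.64]
-5 [595.  76.] [0.14 0.65]
0 [596.  92.] [0.08 0.66]
1.1 [596.  96.] [-0.02  0.14]
```

Request:
{"op": "move_arm", "data": {"series": "0 0.4 0.1 0 0;0 0.4 0.1 0 0;0 0.4 0.1 0 0;0 0.4 0.1 0 0"}}

```text
clock: 14.85
tcp_pos: [461.4, -88.2, 28.1]
ee_rot: [-0.051, 0.599, 0.761, 0.245]
wrist_force: [-2.0, -0.2, -0.5]
opening: -0.0
```

```bash
python3 -c "
from h import *
s,R=st(); se(s,R,-75.5)"
```

```text
t 14.85 tcp [461.4 -88.2  28.1] jaw 9.8 z [ 0.217  0.434 -0.874] j [ 0.72  0.85 -0.34  2.2  -1.08  0.29  1.79] F [-2.  -0.2 -0.5] op -0.0
along 213.2 norm 0.6 ext 13.8 low 19.6 u [ 0.25  -0.968] n [0.968 0.25 ]
```

Request:
{"op": "move_arm", "data": {"series": "0 0.45 0.3 0 0;0 0.45 0.3 0 0;0 0.45 0.3 0 0;0 0.4 0.3 0 0"}}

```text
clock: 15.25
tcp_pos: [511.8, -61.4, 29.0]
ee_rot: [-0.044, 0.599, 0.763, 0.24]
wrist_force: [-1.1, -1.6, -0.7]
opening: -0.6
```

```bash
python3 - <<'E'
from h import *
s,R=st(); se(s,R,-55)
p,d=bot.capture('side'); cv2.imwrite('pics/s6.png',p[120:330,120:440,::-1].repeat(2,0).repeat(2,1))
E
```

```text
t 15.25 tcp [511.8 -61.4  29. ] jaw 10.2 z [ 0.22   0.419 -0.881] j [ 0.59  0.85 -0.3   2.12 -1.08  0.3   1.68] F [-1.1 -1.6 -0.7] op -0.6
along 206.9 norm -17.5 ext 15.2 low 20.8 u [ 0.574 -0.819] n [0.819 0.574]
```

View pics/s6.png

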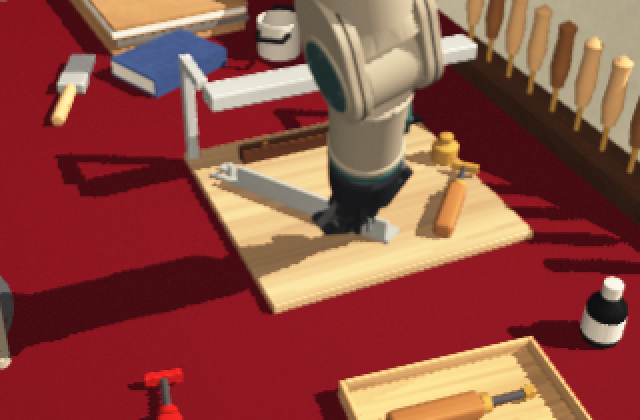

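The straightedge is swinging and its notch is still on the pin at (228,175). Continuing.

Request:
{"op": "move_arm", "data": {"series": "0 0.4 0.4 0 3;0 0.4 0.4 0 3;0 0.35 0.45 0 3;0 0.35 0.45 0 3"}}

```text
clock: 15.7
tcp_pos: [554.9, -21.6, 31.1]
ee_rot: [-0.063, 0.512, 0.825, 0.23]
wrist_force: [-1.2, -0.9, 0.5]
opening: 0.3
```

```bash
python3 - <<'E'
from h import *
s,R=st(); se(s,R,-33)
E
```

```text
t 15.7 tcp [554.9 -21.6  31.1] jaw 22.9 z [ 0.131  0.444 -0.886] j [ 0.38  0.85 -0.16  1.97 -0.88  0.48  1.57] F [-1.2 -0.9  0.5] op 0.3
along 199.7 norm -36.9 ext 15.7 low 23.0 u [ 0.839 -0.545] n [0.545 0.839]
```

Request:
{"op": "move_arm", "data": {"series": "0 0.3 0.5 -0.1 3;0 0.28 0.5 -0.1 3;0 0.25 0.5 0 3;0 0.22 0.5 0 3;0 0.2 0.4 0 0"}}

```text
clock: 16.2
tcp_pos: [592.9, 32.0, 31.9]
ee_rot: [-0.077, 0.418, 0.879, 0.216]
wrist_force: [-0.3, -0.5, -0.4]
opening: 0.2
```

```bash
python3 - <<'E'
from h import *
s,R=st(); se(s,R,-15)
c=bot.get_calibration("wrist"); p,d=bot.capture('wrist'); cv2.imwrite('pics/w7.png',p[:,:,::-1])
p,d=bot.capture('side'); cv2.imwrite('pics/s7.png',p[120:330,120:440,::-1].repeat(2,0).repeat(2,1))
E
```

```text
t 16.2 tcp [592.9  32.   31.9] jaw 36.0 z [ 0.045  0.445 -0.895] j [ 0.22  0.88 -0.09  1.83 -0.75  0.6   1.5 ] F [-0.3 -0.5 -0.4] op 0.2
along 201.3 norm -35.2 ext 16.0 low 24.0 u [ 0.966 -0.259] n [0.259 0.966]
```

View pics/w7.png

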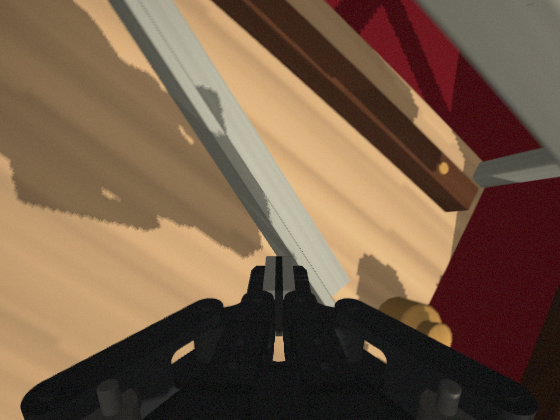

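View pics/s7.png

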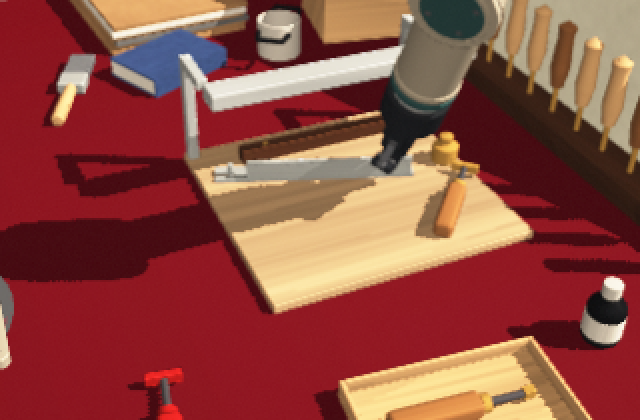

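```bash
cat >> h.py <<'E'
JX=np.array([-.0192,.9998])
def clear(R,opening=0,bx=42.5,by=42.5,zl=118,zh=166,low=15,yaw=0,verbose=1):
    R=Ro.from_euler('z',yaw,degrees=True).as_matrix()@R
    h=opening/2+14.5; back=13*opening/85
    ang=np.array([1,0,0])
    T=np.array([[i,j*k,-back-s] for i in(-11,11) for j in(-1,1) for k in (h,max(h-14.5,0)) for s in (0,10)])@R.T
    tz=low-T[:,2].min(); # tcp z so lowest corner=low
    # fingertip points dense
    F=np.array([[i,j*h,-back-s] for i in(-11,11) for j in(-1,1) for s in np.arange(0,40,1)])@R.T
    F[:,2]+=tz; k=(F[:,2]>13)&(F[:,2]<42); fx=(F[k][:,:2]@JX).max()
    g=np.linspace(-1,1,21); B=np.array([[bx*i,by*j,-s] for i in g for j in g for s in np.arange(73,260,2) if max(abs(i),abs(j))==1])@R.T
    B[:,2]+=tz; k=(B[:,2]>zl)&(B[:,2]<zh); b=(B[k][:,:2]@JX).max()
    low_b=B[:,2].min()
    return dict(tcpz=round(tz,1),fx=round(fx,1),body=round(b,1),gap=round(39-fx+b,1),lowb=round(low_b,1))
E
python3 - <<'E'
from h import *
s,R=st()
print("need gap (body jig x at home) <18")
for y in(-20,-10,0,10,20,30):
  for o in (0,85): print(y,o,clear(R,o,38,42.5,yaw=y),clear(R,o,42.5,38,yaw=y)['gap'])
for th in(30,40,45):
  for al in (0,30,60,90):
    Rz=Ro.from_euler('z',90,degrees=True)*Ro.from_euler('y',-th,degrees=True)*Ro.from_euler('z',al,degrees=True)*Ro.from_euler('x',180,degrees=True)
    M=Rz.as_matrix(); print(th,al,M[:,2].round(2),clear(M,0,38,42.5))
E
```

```text
t 16.3 tcp [592.5  34.1  32.1] jaw 35.9 z [ 0.044  0.447 -0.893] j [ 0.22  0.88 -0.1   1.83 -0.75  0.6   1.5 ] F [ 0.1 -0.4  0.4] op -0.2
need gap (body jig x at home) <18
-20 0 {'tcpz': np.float64(23.1), 'fx': np.float64(13.2), 'body': np.float64(12.2), 'gap': np.float64(38.0), 'lowb': np.float64(62.8)} 40.8
-20 85 {'tcpz': np.float64(24.9), 'fx': np.float64(-9.3), 'body': np.float64(13.0), 'gap': np.float64(61.3), 'lowb': np.float64(64.6)} 64.2
-10 0 {'tcpz': np.float64(23.1), 'fx': np.float64(14.7), 'body': np.float64(13.7), 'gap': np.float64(38.0), 'lowb': np.float64(62.8)} 39.9
-10 85 {'tcpz': np.float64(24.9), 'fx': np.float64(-19.4), 'body': np.float64(14.6), 'gap': np.float64(73.0), 'lowb': np.float64(64.6)} 74.8
0 0 {'tcpz': np.float64(23.1), 'fx': np.float64(15.7), 'body': np.float64(14.9), 'gap': np.float64(38.2), 'lowb': np.float64(62.8)} 38.9
0 85 {'tcpz': np.float64(24.9), 'fx': np.float64(-28.9), 'body': np.float64(15.8), 'gap': np.float64(83.6), 'lowb': np.float64(64.6)} 84.4
10 0 {'tcpz': np.float64(23.1), 'fx': np.float64(16.2), 'body': np.float64(15.5), 'gap': np.f
[... 1890 characters left out ...]
1.3), 'body': np.float64(-22.6), 'gap': np.float64(5.1), 'lowb': np.float64(52.9)}
45 0 [ 0.    0.71 -0.71] {'tcpz': np.float64(22.8), 'fx': np.float64(8.1), 'body': np.float64(-40.9), 'gap': np.float64(-9.9), 'lowb': np.float64(47.5)}
45 30 [ 0.    0.71 -0.71] {'tcpz': np.float64(26.9), 'fx': np.float64(11.7), 'body': np.float64(-15.1), 'gap': np.float64(12.2), 'lowb': np.float64(40.2)}
45 60 [ 0.    0.71 -0.71] {'tcpz': np.float64(27.8), 'fx': np.float64(12.8), 'body': np.float64(-11.9), 'gap': np.float64(14.3), 'lowb': np.float64(39.9)}
45 90 [ 0.    0.71 -0.71] {'tcpz': np.float64(25.3), 'fx': np.float64(10.5), 'body': np.float64(-32.1), 'gap': np.float64(-3.6), 'lowb': np.float64(46.8)}
```

```bash
cat >> h.py <<'E'
def addtilt(R,beta,ang):
    b=np.radians(beta); ax=np.array([np.sin(b),-np.cos(b),0])  # moves -z toward +dir
    return Ro.from_rotvec(ax*np.radians(ang)).as_matrix()@R
def desc(R):
    t=np.degrees(np.arccos(-R[2,2])); az=np.degrees(np.arctan2(R[1,2],R[0,2])); return t,az
E
python3 - <<'E'
from h import *
s,R=st()
print(addtilt(np.diag([1,-1,-1.]),0,10)[:,2])
for b in range(-60,30,10):
  for a in (15,20,25,30,35):
    M=addtilt(R,b,a); t,az=desc(M); r=clear(M,0,38,42.5,yaw=91-az)
    r2=clear(M,0,42.5,42.5,yaw=91-az)
    if r['gap']<16: print(b,a,"tilt",t.round(0),"az",az.round(0),"Rz",M[2].round(2),r['gap'],r2['gap'],r['lowb'])
E
```

```text
t 16.3 tcp [592.5  34.1  32.1] jaw 35.9 z [ 0.044  0.447 -0.893] j [ 0.22  0.88 -0.1   1.83 -0.75  0.6   1.5 ] F [ 0.1 -0.4  0.4] op -0.2
[ 0.17364818  0.         -0.98480775]
-10 25 tilt 34.0 az 42.0 Rz [-0.03  0.57 -0.82] 15.0 15.2 58.6
-10 30 tilt 38.0 az 37.0 Rz [-0.1   0.6  -0.79] 14.7 15.3 53.1
-10 35 tilt 41.0 az 33.0 Rz [-0.17  0.64 -0.75] 12.4 14.6 47.4
0 25 tilt 38.0 az 47.0 Rz [ 0.02  0.61 -0.79] 9.8 10.0 55.1
0 30 tilt 41.0 az 43.0 Rz [-0.04  0.66 -0.75] 5.2 5.4 50.3
0 35 tilt 45.0 az 39.0 Rz [-0.11  0.7  -0.71] 2.6 3.1 44.1
10 25 tilt 41.0 az 52.0 Rz [ 0.07  0.65 -0.76] 8.4 8.8 50.2
10 30 tilt 45.0 az 48.0 Rz [ 0.02  0.7  -0.71] -1.4 -1.3 46.8
10 35 tilt 49.0 az 45.0 Rz [-0.03  0.75 -0.66] -8.5 -8.4 41.6
20 20 tilt 39.0 az 60.0 Rz [ 0.18  0.61 -0.77] 15.5 17.8 49.6
20 25 tilt 43.0 az 56.0 Rz [ 0.14  0.67 -0.73] 7.3 9.4 45.6
20 30 tilt 47.0 az 53.0 Rz [ 0.1   0.73 -0.68] -2.4 -2.0 41.4
20 35 tilt 52.0 az 51.0 Rz [ 0.05  0.78 -0.62] -13.8 -13.6 36.9
```

Request:
{"op": "move_arm", "data": {"series": "0 0 -0.5 0.6 0;0 0 -0.5 1 0;0 0 -0.4 1 0;0 0.4 0 1 -5;0 0.8 0 1 0"}}

```text
clock: 16.8
tcp_pos: [614.9, -1.7, 147.4]
ee_rot: [-0.075, 0.461, 0.857, 0.219]
wrist_force: [0.8, -0.3, -1.0]
opening: 0.0
```

Request:
{"op": "move_arm", "data": {"series": "0 1 0 1 0;0 1 0 1 0;0 1 0 1 0;0 1 0 1 0;0 1 0 1 0"}}

```text
clock: 17.3
tcp_pos: [739.0, -3.4, 279.1]
ee_rot: [-0.076, 0.465, 0.855, 0.219]
wrist_force: [1.5, -0.3, -0.3]
opening: -0.4
```

Request:
{"op": "move_arm", "data": {"series": "0 1 0 1 0;0 1 0 1 0;0 1 0 0.5 0;0 1 0 0.2 0;0 1 0 0 0"}}

```text
clock: 17.8
tcp_pos: [866.4, -4.0, 357.5]
ee_rot: [-0.073, 0.466, 0.854, 0.221]
wrist_force: [1.4, 0.2, 0.5]
opening: 0.1
```

```bash
cat >> h.py <<'E'
def rep():
    s,R=st(); t,az=desc(R); print("tilt",t.round(1),"az",az.round(1),"Rz",R[2].round(2),"jawaz",np.degrees(np.arctan2(R[1,1],R[0,1])).round(1), clear(R,0,38,42.5,yaw=91-az))
E
python3 -c "
from h import *
rep()"
```

```text
t 17.8 tcp [866.4  -4.  357.5] jaw 29.5 z [ 0.08   0.445 -0.892] j [ 0.13  1.01  0.13  0.48 -0.58  1.65  0.72] F [1.4 0.2 0.5] op 0.1
tilt 26.9 az 79.8 Rz [ 0.33  0.31 -0.89] jawaz 29.5 {'tcpz': np.float64(23.1), 'fx': np.float64(16.0), 'body': np.float64(14.9), 'gap': np.float64(37.9), 'lowb': np.float64(62.5)}
```

Request:
{"op": "move_arm", "data": {"series": "0 1 0 0 0;0 1 0 0 0;0 1 0 0 0;0 1 0 0 0;0 1 0 0.2 0"}}

```text
clock: 18.3
tcp_pos: [921.3, 5.0, 327.9]
ee_rot: [-0.055, 0.477, 0.845, 0.235]
wrist_force: [0.6, 2.3, 2.3]
opening: -0.3
```

```bash
python3 -c "
from h import *
rep()"
```

```text
t 18.3 tcp [921.3   5.  327.9] jaw 27.6 z [ 0.131  0.449 -0.884] j [ 0.1   1.19  0.64  0.19 -1.1   1.74  0.66] F [0.6 2.3 2.3] op -0.3
tilt 27.9 az 73.7 Rz [ 0.32  0.34 -0.88] jawaz 27.6 {'tcpz': np.float64(23.5), 'fx': np.float64(16.0), 'body': np.float64(14.4), 'gap': np.float64(37.4), 'lowb': np.float64(61.4)}
```

Request:
{"op": "move_arm", "data": {"series": "0 1 0 0.5 0;0 1 0 0.5 0;0 1 0 0.5 0;0 1 0 0.5 0;0 1 0 0.5 0"}}

```text
clock: 18.8
tcp_pos: [951.1, 21.5, 357.7]
ee_rot: [-0.013, 0.486, 0.834, 0.26]
wrist_force: [-0.3, -0.3, -0.6]
opening: 0.4
```

```bash
python3 -c "
from h import *
rep()"
```

```text
t 18.8 tcp [951.1  21.5 357.7] jaw 25.6 z [ 0.231  0.446 -0.865] j [ 0.08  1.17  0.63  0.18 -1.1   1.65  0.62] F [-0.3 -0.3 -0.6] op 0.4
tilt 30.2 az 62.6 Rz [ 0.27  0.42 -0.86] jawaz 25.6 {'tcpz': np.float64(24.1), 'fx': np.float64(15.7), 'body': np.float64(10.0), 'gap': np.float64(33.3), 'lowb': np.float64(58.9)}
```

Request:
{"op": "move_arm", "data": {"series": "0 1 0 0.4 -3;0 1 0 0.4 -3;0 1 0 0.4 0;0 1 0 0.4 0;0 1 0 0.4 0"}}

```text
clock: 19.3
tcp_pos: [996.6, 35.4, 383.3]
ee_rot: [0.039, 0.533, 0.796, 0.286]
wrist_force: [-0.2, -0.3, 0.5]
opening: 0.0
```

Request:
{"op": "move_arm", "data": {"series": "0 1 0 0.4 0;0 1 0 0.4 0;0 1 0 0.4 0;0 1 0 0.4 0;0 1 0 0.4 0"}}

```text
clock: 19.8
tcp_pos: [1030.6, 46.5, 397.3]
ee_rot: [0.08, 0.536, 0.78, 0.312]
wrist_force: [-0.3, -0.4, 0.5]
opening: -0.5
```

```bash
python3 -c "
from h import *
rep()"
```

```text
t 19.8 tcp [1030.6   46.5  397.3] jaw 16.4 z [ 0.459  0.401 -0.793] j [ 0.03  1.15  0.65  0.19 -1.1   1.4   0.49] F [-0.3 -0.4  0.5] op -0.5
tilt 37.5 az 41.1 Rz [ 0.21  0.57 -0.79] jawaz 16.4 {'tcpz': np.float64(25.6), 'fx': np.float64(13.8), 'body': np.float64(-4.9), 'gap': np.float64(20.3), 'lowb': np.float64(51.2)}
```

Request:
{"op": "move_arm", "data": {"series": "0 1 0 0.4 0;0 1 0 0.4 0;0 1 0 0.4 0;0 1 0 0.4 0;0 1 0 0.4 0"}}

```text
clock: 20.3
tcp_pos: [1063.8, 56.4, 411.9]
ee_rot: [0.121, 0.538, 0.763, 0.337]
wrist_force: [-0.5, 0.2, 0.5]
opening: -0.5
```

```bash
python3 -c "
from h import *
rep()"
```

```text
t 20.3 tcp [1063.8   56.4  411.9] jaw 14.7 z [ 0.547  0.385 -0.744] j [ 0.01  1.15  0.65  0.19 -1.1   1.29  0.48] F [-0.5  0.2  0.5] op -0.5
tilt 42.0 az 35.1 Rz [ 0.18  0.64 -0.74] jawaz 14.7 {'tcpz': np.float64(26.3), 'fx': np.float64(12.6), 'body': np.float64(-14.8), 'gap': np.float64(11.6), 'lowb': np.float64(46.4)}
```

Request:
{"op": "move_arm", "data": {"series": "0 1 0 0.4 0;0 1 0 0.4 0;0 1 0 0.4 0;0 -0.8 0 0 0;0 -1 0 0 4"}}

```text
clock: 20.8
tcp_pos: [1044.7, 64.0, 415.6]
ee_rot: [0.133, 0.509, 0.772, 0.357]
wrist_force: [-0.1, -0.9, 0.2]
opening: 0.8
```

Request:
{"op": "move_arm", "data": {"series": "0 -1 0 0 8;0 -1 0 0 8;0 -1 -0.2 0 8;0 -1 -0.2 0 8;0 -1 -0.2 -0.3 8"}}

```text
clock: 21.3
tcp_pos: [912.6, 55.0, 413.9]
ee_rot: [-0.001, 0.201, 0.902, 0.383]
wrist_force: [1.1, 2.1, -0.3]
opening: 0.0
```

```bash
python3 -c "
from h import *
rep()"
```

```text
t 21.3 tcp [912.6  55.  413.9] jaw 60.0 z [ 0.153  0.691 -0.707] j [ 0.16  1.14  0.31  0.2  -1.09  1.74  1.18] F [ 1.1  2.1 -0.3] op 0.0
tilt 45.0 az 77.5 Rz [ 0.15  0.69 -0.71] jawaz 60.0 {'tcpz': np.float64(26.7), 'fx': np.float64(11.7), 'body': np.float64(-22.0), 'gap': np.float64(5.2), 'lowb': np.float64(43.1)}
```

Request:
{"op": "move_arm", "data": {"series": "0 -1 -0.2 -0.5 6;0 -1 -0.2 -0.6 6;0 -1 -0.2 -0.6 0;0 -1 -0.2 -0.6 0;0 -1 -0.2 -0.6 0"}}

```text
clock: 21.8
tcp_pos: [795.4, 26.0, 333.5]
ee_rot: [-0.04, 0.102, 0.918, 0.38]
wrist_force: [1.4, 0.3, 1.3]
opening: 0.1
```

Request:
{"op": "move_arm", "data": {"series": "0 -1 -0.2 -0.8 0;0 -1 -0.2 -0.8 0;0 -1 -0.2 -0.8 0;0 -1 -0.2 -0.8 0;0 -1 -0.2 -0.8 0"}}

```text
clock: 22.3
tcp_pos: [666.3, 0.4, 231.6]
ee_rot: [-0.035, 0.102, 0.92, 0.378]
wrist_force: [0.6, -1.1, -0.3]
opening: -0.2
```

```bash
python3 - <<'E'
from h import *
rep()
c=bot.get_calibration("wrist"); p,d=bot.capture('wrist'); cv2.imwrite('pics/w8.png',p[:,:,::-1]); W=cloud(c,d); np.save('pics/w8.npy',W)
E
```

```text
t 22.3 tcp [6.663e+02 4.000e-01 2.316e+02] jaw 72.9 z [ 0.013  0.702 -0.712] j [ 0.14  0.84  0.32  1.44 -0.96  1.42  2.18] F [ 0.6 -1.1 -0.3] op -0.2
tilt 44.6 az 89.0 Rz [ 0.14  0.69 -0.71] jawaz 72.9 {'tcpz': np.float64(26.5), 'fx': np.float64(11.7), 'body': np.float64(-21.7), 'gap': np.float64(5.6), 'lowb': np.float64(43.9)}
```

View pics/w8.png

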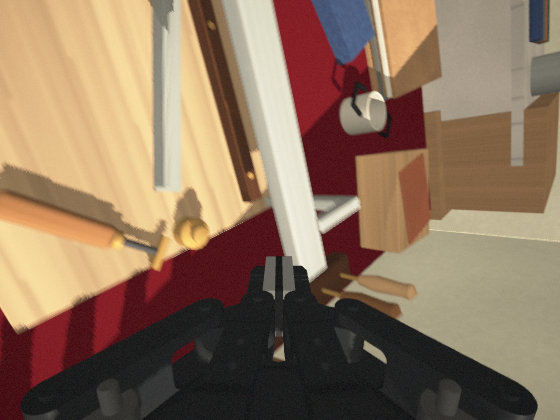

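```bash
python3 - <<'E'
from h import *
W=np.load('pics/w8.npy'); P=W.reshape(-1,3)
k=(P[:,2]>37)&(P[:,2]<46)&(P[:,0]>450)&(P[:,0]<660)&(P[:,1]>0)&(P[:,1]<130)
print(k.sum(),cv2.minAreaRect(P[k][:,:2].astype(np.float32)))
k=(P[:,2]>35)&(P[:,2]<48)&(P[:,0]>450)&(P[:,0]<660)&(P[:,1]>-20)&(P[:,1]<130)
q=P[k]; vx=cv2.fitLine(q[:,:2].astype(np.float32),cv2.DIST_HUBER,0,.01,.01).ravel(); print(vx,np.degrees(np.arctan2(vx[1],vx[0])))
E
```

```text
1379 ((539.2571411132812, 65.15609741210938), (7.219577789306641, 188.55905151367188), 71.85681915283203)
[ 9.4961536e-01 -3.1341779e-01  5.3872363e+02  6.3896889e+01] -18.265324
```

The wrist view shows the straightedge at column 165, next to the fence at column 215, at an angle of −18°. The weight and wide tool are undisturbed. Descending behind the rib at r≈175.

Request:
{"op": "move_arm", "data": {"series": "0 -0.9 0.1 -0.6 2;0 -0.9 0.1 -0.8 0;0 -0.9 0.1 -0.8 0;0 -0.8 0.1 -0.8 0;0 -0.5 0.1 -0.8 0"}}

```text
clock: 22.85
tcp_pos: [560.4, 9.4, 131.1]
ee_rot: [-0.041, 0.088, 0.923, 0.373]
wrist_force: [0.1, -0.1, 0.3]
opening: 0.1
```

```bash
python3 -c "
from h import *
rep()"
```

```text
t 22.85 tcp [560.4   9.4 131.1] jaw 74.7 z [-0.01   0.695 -0.719] j [ 0.17  0.86  0.29  1.78 -1.    1.2   2.49] F [ 0.1 -0.1  0.3] op 0.1
tilt 44.1 az 90.8 Rz [ 0.14  0.68 -0.72] jawaz 74.7 {'tcpz': np.float64(26.4), 'fx': np.float64(11.8), 'body': np.float64(-20.8), 'gap': np.float64(6.3), 'lowb': np.float64(44.6)}
```

Request:
{"op": "move_arm", "data": {"series": "0 0 0 -0.8 0;0 0 0 -1 0;0 0 0 -1 0;0 0 0 -0.6 0;0 0 0 0 0"}}

```text
clock: 23.35
tcp_pos: [560.7, 8.4, 41.2]
ee_rot: [-0.04, 0.089, 0.924, 0.371]
wrist_force: [0.4, -0.5, -0.1]
opening: 0.0
```

```bash
python3 - <<'E'
from h import *
rep()
s=bot.get_state();
q=s["ee_rot"]; R=Ro.from_quat([q[1],q[2],q[3],q[0]]).as_matrix(); se(s,R,-18.2)
p,d=bot.capture('side'); cv2.imwrite('pics/s9.png',p[120:330,120:440,::-1].repeat(2,0).repeat(2,1))
E
```

```text
t 23.35 tcp [560.7   8.4  41.2] jaw 74.6 z [-0.007  0.692 -0.722] j [ 0.22  1.    0.21  1.78 -1.05  1.08  2.6 ] F [ 0.4 -0.5 -0.1] op 0.0
tilt 43.8 az 90.6 Rz [ 0.14  0.68 -0.72] jawaz 74.6 {'tcpz': np.float64(26.4), 'fx': np.float64(11.9), 'body': np.float64(-20.4), 'gap': np.float64(6.8), 'lowb': np.float64(45.0)}
along 179.8 norm -56.4 ext 12.2 low 30.2 u [ 0.95  -0.312] n [0.312 0.95 ]
```

View pics/s9.png

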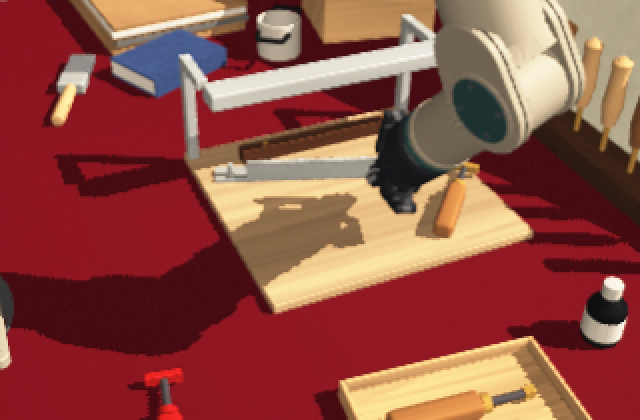

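Request:
{"op": "move_arm", "data": {"series": "0 0.1 0.3 -0.2 0;0 0.1 0.4 -0.2 0;0 0.15 0.4 0 0;0 0.15 0.4 0 0"}}

```text
clock: 23.8
tcp_pos: [576.6, 46.8, 34.2]
ee_rot: [-0.037, 0.089, 0.924, 0.369]
wrist_force: [1.0, -1.2, 0.2]
opening: -0.4
```

```bash
python3 - <<'E'
from h import *
rep()
E
```

```text
t 23.8 tcp [576.6  46.8  34.2] jaw 74.9 z [-0.002  0.689 -0.724] j [ 0.2   1.    0.13  1.78 -1.07  1.01  2.56] F [ 1.  -1.2  0.2] op -0.4
tilt 43.6 az 90.2 Rz [ 0.13  0.68 -0.72] jawaz 74.9 {'tcpz': np.float64(26.3), 'fx': np.float64(11.9), 'body': np.float64(-20.3), 'gap': np.float64(6.9), 'lowb': np.float64(45.3)}
```

Request:
{"op": "move_arm", "data": {"series": "0 0.12 0.4 -0.15 0;0 0.1 0.4 -0.05 0;0 0.05 0.4 0 0;0 0 0.3 0 0"}}

```text
clock: 24.2
tcp_pos: [586.1, 86.1, 29.9]
ee_rot: [-0.034, 0.089, 0.925, 0.368]
wrist_force: [1.2, -2.0, 0.7]
opening: -0.3
```

```bash
python3 - <<'E'
from h import *
rep()
p,d=bot.capture('wrist'); cv2.imwrite('pics/w10.png',p[:,:,::-1])
E
```

```text
t 24.2 tcp [586.1  86.1  29.9] jaw 75.1 z [ 0.002  0.687 -0.727] j [ 0.18  1.    0.05  1.78 -1.08  0.92  2.51] F [ 1.2 -2.   0.7] op -0.3
tilt 43.4 az 89.8 Rz [ 0.13  0.67 -0.73] jawaz 75.1 {'tcpz': np.float64(26.2), 'fx': np.float64(11.9), 'body': np.float64(-20.0), 'gap': np.float64(7.1), 'lowb': np.float64(45.7)}
```

View pics/w10.png

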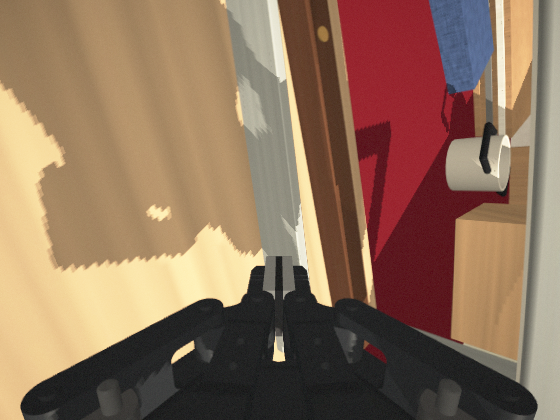

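The straightedge is nearly parallel to the fence, with a small gap at about (300,200). I'll close it in small steps and watch the force.

Request:
{"op": "move_arm", "data": {"series": "0 0 0.15 0 0;0 0 0.12 0 0;0 0 0.1 0 0"}}

```text
clock: 24.55
tcp_pos: [586.5, 96.7, 30.0]
ee_rot: [-0.034, 0.089, 0.925, 0.368]
wrist_force: [1.1, -4.2, 1.2]
opening: -0.1
```

Request:
{"op": "move_arm", "data": {"series": "0 0 0.1 0 0;0 0 0 0 0"}}

```text
clock: 24.75
tcp_pos: [586.7, 99.1, 30.1]
ee_rot: [-0.034, 0.089, 0.925, 0.368]
wrist_force: [0.6, -0.7, 0.3]
opening: -0.2
```

```bash
python3 - <<'E'
from h import *
rep()
E
```

```text
t 24.75 tcp [586.7  99.1  30.1] jaw 75.1 z [ 0.003  0.687 -0.727] j [ 0.18  0.99  0.02  1.79 -1.08  0.89  2.5 ] F [ 0.6 -0.7  0.3] op -0.2
tilt 43.4 az 89.7 Rz [ 0.13  0.67 -0.73] jawaz 75.1 {'tcpz': np.float64(26.2), 'fx': np.float64(11.9), 'body': np.float64(-20.1), 'gap': np.float64(7.1), 'lowb': np.float64(45.7)}
```

Request:
{"op": "move_arm", "data": {"series": "0 0 0.1 0 0;0 0 0.06 0 0"}}

```text
clock: 24.95
tcp_pos: [586.9, 102.5, 30.0]
ee_rot: [-0.033, 0.09, 0.925, 0.368]
wrist_force: [1.0, -3.3, 2.0]
opening: 0.1
```

```bash
python3 - <<'E'
from h import *
rep()
p,d=bot.capture('wrist'); cv2.imwrite('pics/w11.png',p[:,:,::-1])
E
```

```text
t 24.95 tcp [586.9 102.5  30. ] jaw 75.1 z [ 0.004  0.686 -0.728] j [ 0.18  0.99  0.01  1.79 -1.08  0.88  2.5 ] F [ 1.  -3.3  2. ] op 0.1
tilt 43.3 az 89.7 Rz [ 0.13  0.67 -0.73] jawaz 75.1 {'tcpz': np.float64(26.2), 'fx': np.float64(11.9), 'body': np.float64(-20.0), 'gap': np.float64(7.1), 'lowb': np.float64(45.8)}
```

View pics/w11.png

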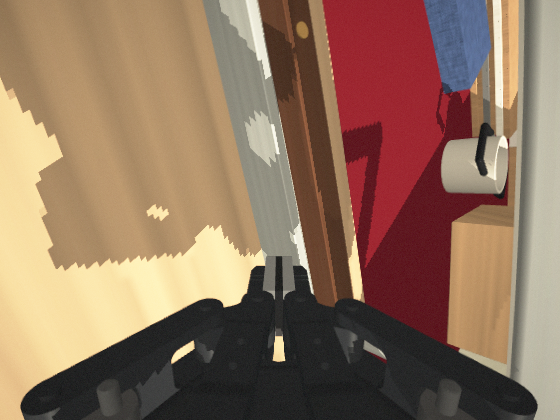

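Request:
{"op": "move_arm", "data": {"series": "0 0 0.1 0 0;0 0 0.1 0 0"}}

```text
clock: 25.2
tcp_pos: [587.3, 102.7, 29.2]
ee_rot: [-0.032, 0.091, 0.926, 0.365]
wrist_force: [-1.0, -11.5, 4.0]
opening: -0.2
```

```bash
python3 - <<'E'
from h import *
rep()
E
```

```text
t 25.2 tcp [587.3 102.7  29.2] jaw 75.0 z [ 0.007  0.681 -0.732] j [ 0.18  0.99  0.01  1.8  -1.08  0.87  2.49] F [ -1.  -11.5   4. ] op -0.2
tilt 43.0 az 89.4 Rz [ 0.13  0.67 -0.73] jawaz 75.0 {'tcpz': np.float64(26.1), 'fx': np.float64(11.9), 'body': np.float64(-19.4), 'gap': np.float64(7.6), 'lowb': np.float64(46.3)}
```

Force rose to 11.5 N with no further motion, so the straightedge is against the fence. I'll back off and inspect.

Request:
{"op": "move_arm", "data": {"series": "0 0 -0.3 0 0;0 0 -0.6 0 0;0 0 -0.8 0.2 0;0 0 -0.8 0.6 0;0 0 -0.6 1 0"}}

```text
clock: 25.7
tcp_pos: [581.3, 27.8, 72.8]
ee_rot: [-0.04, 0.089, 0.924, 0.369]
wrist_force: [-0.3, -0.3, -0.3]
opening: 0.0
```

```bash
python3 - <<'E'
from h import *
rep()
c=bot.get_calibration("wrist");p,d=bot.capture('wrist'); cv2.imwrite('pics/w12.png',p[:,:,::-1]); W=cloud(c,d);P=W.reshape(-1,3)
k=(P[:,2]>37)&(P[:,2]<47)&(P[:,0]>430)&(P[:,0]<660)&(P[:,1]>60)&(P[:,1]<125)
q=P[k]; print(len(q),cv2.minAreaRect(q[:,:2].astype(np.float32))); v=cv2.fitLine(q[:,:2].astype(np.float32),cv2.DIST_HUBER,0,.01,.01).ravel(); print(v,np.degrees(np.arctan2(v[1],v[0])))
k=(P[:,2]>29)&(P[:,2]<36)&(P[:,0]>430)&(P[:,0]<690)&(P[:,1]>130)&(P[:,1]<175)
q=P[k]; v=cv2.fitLine(q[:,:2].astype(np.float32),cv2.DIST_HUBER,0,.01,.01).ravel(); print("fence",v,np.degrees(np.arctan2(v[1],v[0])),cv2.minAreaRect(q[:,:2].astype(np.float32)))
p,d=bot.capture('side'); cv2.imwrite('pics/s12.png',p[120:330,120:440,::-1].repeat(2,0).repeat(2,1))
E
```

```text
t 25.7 tcp [581.3  27.8  72.8] jaw 74.8 z [-0.008  0.689 -0.725] j [ 0.26  0.94  0.07  1.74 -0.95  1.03  2.44] F [-0.3 -0.3 -0.3] op 0.0
tilt 43.5 az 90.6 Rz [ 0.14  0.67 -0.73] jawaz 74.8 {'tcpz': np.float64(26.3), 'fx': np.float64(11.9), 'body': np.float64(-20.0), 'gap': np.float64(7.1), 'lowb': np.float64(45.3)}
2920 ((536.281982421875, 110.13146209716797), (212.43125915527344, 8.377483367919922), 1.0703967809677124)
[9.99871254e-01 1.60465371e-02 5.24716370e+02 1.08325165e+02] 0.9194382
fence [9.9977738e-01 2.1100657e-02 5.4166095e+02 1.4751030e+02] 1.2090683 ((558.1486206054688, 150.31910705566406), (249.42779541015625, 22.51239585876465), 1.136307954788208)
```

View pics/w12.png

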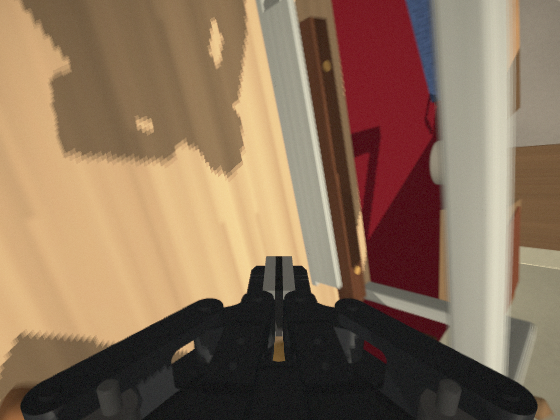

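View pics/s12.png

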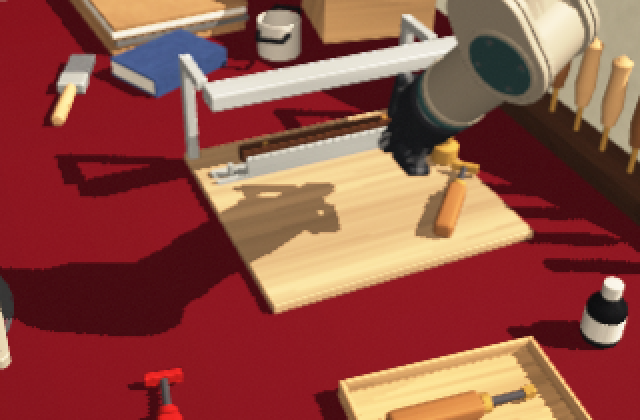

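```bash
python3 - <<'E'
from h import *
p=cv2.imread('pics/w12.png'); cv2.imwrite('pics/z12.png',cv2.resize(p[0:300,230:380],None,fx=2,fy=2,interpolation=cv2.INTER_CUBIC))
E
```

```text
(no output)
```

View pics/z12.png

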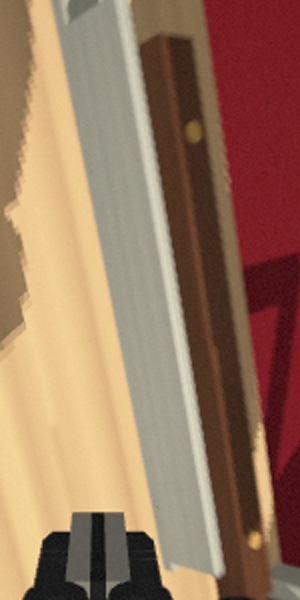

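The plate edge meets the fence along its whole length, with no board visible between them. I'll move the arm clear and take a last look.

Request:
{"op": "move_arm", "data": {"series": "0 -0.2 -0.3 1 0;0 -0.2 -0.4 1 0;0 -0.3 -0.6 1 0;0 -0.3 -0.8 1 0;0 -0.3 -0.8 0.8 0"}}

```text
clock: 26.3
tcp_pos: [546.0, -40.9, 195.3]
ee_rot: [-0.043, 0.085, 0.923, 0.372]
wrist_force: [-0.0, -0.3, -0.7]
opening: -0.0
```

Request:
{"op": "move_arm", "data": {"series": "0 -0.3 -1 0.5 0;0 -0.3 -1 0.4 0;0 -0.3 -1 0 0;0 0 -0.6 0 0;0 0 0 0 0"}}

```text
clock: 26.8
tcp_pos: [521.1, -133.1, 219.1]
ee_rot: [-0.045, 0.084, 0.923, 0.374]
wrist_force: [0.3, 0.3, 0.1]
opening: 0.2
```

```bash
python3 - <<'E'
from h import *
rep()
p,d=bot.capture('side'); cv2.imwrite('pics/s13.png',p[:,:,::-1])
c=bot.get_calibration("wrist");p,d=bot.capture('wrist'); cv2.imwrite('pics/w13.png',p[:,:,::-1]); W=cloud(c,d);P=W.reshape(-1,3)
k=(P[:,2]>37)&(P[:,2]<47)&(P[:,0]>430)&(P[:,0]<660)&(P[:,1]>60)&(P[:,1]<125)
q=P[k]; print(len(q)); 
if len(q)>100: print(cv2.minAreaRect(q[:,:2].astype(np.float32)))
m=((W[:,:,2]>22)&(W[:,:,2]<60)&(W[:,:,0]>500)&(W[:,:,0]<760)&(W[:,:,1]<85)&(W[:,:,1]>-130)).astype(np.uint8)
n,l,s,_=cv2.connectedComponentsWithStats(m)
for i in range(1,n):
    if s[i,4]>200: print(cv2.minAreaRect(W[l==i][:,:2].astype(np.float32)))
p,d=bot.capture('top'); cv2.imwrite('pics/t13.png',p[:,:,::-1])
E
```

```text
t 26.8 tcp [ 521.1 -133.1  219.1] jaw 75.1 z [-0.02   0.697 -0.717] j [ 0.47  0.76  0.19  1.62 -0.72  1.4   2.39] F [0.3 0.3 0.1] op 0.2
tilt 44.2 az 91.6 Rz [ 0.15  0.68 -0.72] jawaz 75.1 {'tcpz': np.float64(26.5), 'fx': np.float64(11.8), 'body': np.float64(-21.0), 'gap': np.float64(6.2), 'lowb': np.float64(44.3)}
698
((536.5437622070312, 110.29440307617188), (212.81568908691406, 8.493969917297363), 1.042588233947754)
((622.9580078125, -71.522705078125), (71.35685729980469, 24.167987823486328), 48.22672653198242)
```

View pics/s13.png

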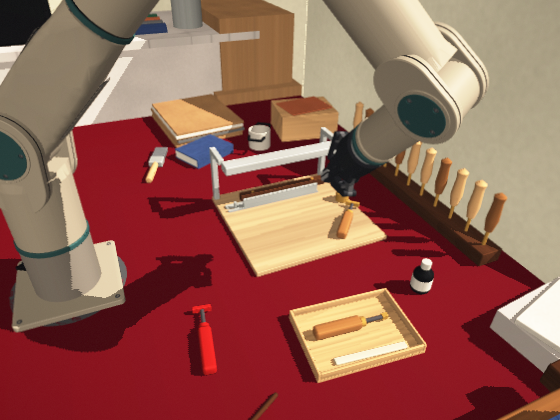

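View pics/t13.png

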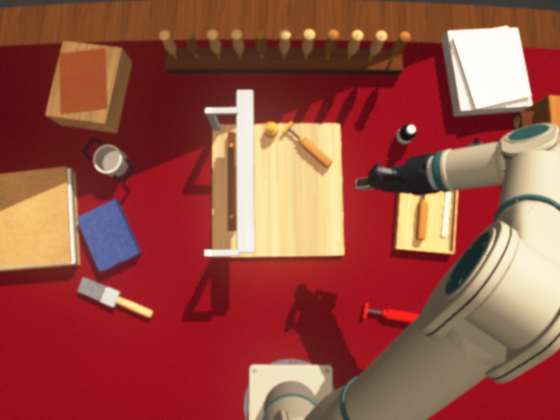

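View pics/w13.png

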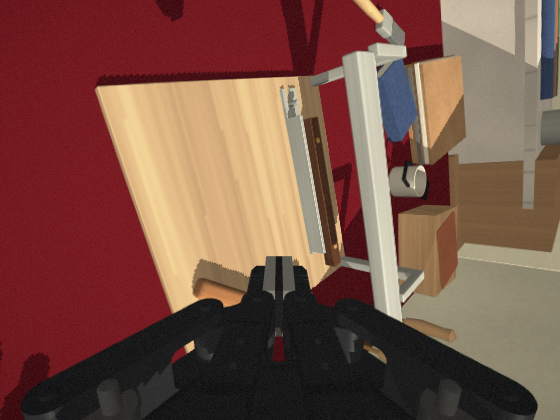

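All views agree. The straightedge lies flush on the fence at (303,180) in the wrist view, with its notch on the pin. The narrow tool is in the tray at (423,217) in the top view, and the other objects are where they were. Handing in.

```bash
python3 -c "
from rig import bot
print(bot.finish_job())"
```

```text
the job is handed in; nothing more can be done
None
```

I laid the narrow-tip tool, the one in the straightedge's path, flat in the tray beside the folder. I then swung the straightedge round its pin until it was flush with the fence. The job was handed in at about 27 s of the 58 s allowed.

- **Leaning the tool:** the moves allow no tilt, so I gained it by driving the arm past its reach limit. About 30° proved too little to clear the lamp, so I left the straightedge part-way, took the tilt to about 44°, and finished the push.
- **Flushness:** the last push met 11.5 N with no further motion. Afterwards the straightedge measured 1.04° against the fence's 1.1–1.2°, and no gap shows in the close-up.
- **Notch on the pin:** the rib spans x 430–643 mm; 428.5–643.5 is what the pin's position gives, so the notch is still on.
- **Other things:** wide tool, weight, folder, ink, book, pot and lamp look unmoved in the final views. I never commanded the arm near the lamp closely enough to touch it and felt no sign of contact. In the last measurement only the wide tool's handle was visible; its angle was unchanged at 48.2°.
- **Disagreement:** one earlier fit read the straightedge at 0.92° against the fence's 1.21°. That would be about 1 mm over its length, which is within the camera's accuracy.

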